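Close the sample chamber and clip on the loggers

ROBOT

A 6-joint arm with a two-finger parallel gripper is mounted at the origin on a cart in front of the work surface, level with it; the furniture and walls round the work are solid. World frame = base frame: x ahead of the robot, y to its left, z up, the work surface at z = 0. Lengths are in m, angles in degrees, forces in N, time in s.
With the tool pointing down it reaches from about 0.35 to 0.875 m from the base axis. Payload 4.2 kg.
Tool frame: the origin (TCP) lies between the finger pads; the fingertips stand 8 mm ahead of it and the grasp point (between the pads) lies 11 mm behind it; z points along the fingers, y is the line along which they close (so a half turn about z gives the same grasp; the last joint's range is limited). The gripper opens to 87 mm and grips with 3 to 60 N. Pads are 19 mm wide; open, the fingers measure 117 mm over their backs; the gripper's body (75 mm by 190 mm) begins 51 mm behind the grasp point.
Start: joints at [78.701, 22.042, 0.453, 0, -68.411, -14.817], TCP at [0.275, 0.561, 0.231] pointing down, gripper open.
Joint ranges: [-179.83, 179.83], [-69.29, 118.12], [-61.27, 80.66], [-181.25, 117.63], [-171.15, -9.14], [-177.46, 177.46]. Speed limits (degrees/s): [159.86, 159.86, 180, 180, 180, 180].

INTERFACE

Orientations are given as a 3x3 rotation matrix whose columns are the frame's x, y, z axes.
In Python, from station import sense, capture, camera_model, finish_job, find_in gives the robot as it stands. The module is installed in compiled form; this text tells all that it offers.
- The arm moves only by the tool arm_command, never from a script. Its argument "motion" is a list of rows, each a list of 7 numbers: the finger opening in mm, from 0 to 87, then the shift along the tool's x, y, z in mm, then the turn, a rotation vector about the tool's x, y, z in rad. In form: [[jaw, dx, dy, dz, rx, ry, rz], ...]. A call has 1 to 8 rows; each row shifts and turns the commanded pose from where the row before left it, along the tool's axes as they then stand; what a row does not reach is not made up. A row lasts 1/10 s, in which the tool goes at most 50 mm and 8.59 degrees, less where a joint would pass 70% of its speed; a pose out of reach is approached as far as the arm can. A call with a gripper value outside its range is refused whole. The fingers move at their own pace and stop on an object; the grip force is fixed at half the most. Time passes only in rows, so rows that do not move let the fingers close. It gives the time, the measured TCP pose, the force, the opening and the grip force at its end, in the units of the state.
- sense(): the state, without advancing time (a new reading comes with each control period).
- capture(name): name is "scene" or "top" or "wrist"; returns the picture (420x560x3 uint8, red, green, blue); there is no depth.
- camera_model(name): a dict with "fx", "fy", "cx", "cy" (pixels), "k1" (the pictures are not rectified: a ray, as slopes to the right and down, at radius r is drawn at 1 + k1 r^2 times it, then the intrinsics apply), "R" (3x3) and "t" (3): a world point X has camera coordinates R X + t. Camera axes: x right, y down, z forward; pixel columns grow to the right and rows downward; lengths in m; the calibration is good to about 2 mm. A picture is of the moment at which its call begins: read the wrist's pose just before it. camera_model takes no time and is no camera call; for the wrist camera it gives the pose at the moment of the call.
- finish_job(): hands the job in; it is judged then, once.
Trained networks look in the newest picture that a camera, given by its name, has taken for a name from the list of things; names that differ only in an ending like _2 or _b are one class to them, and where a whole thing is asked for, a point or a joint stands for the part that bears it (a point fixed in the world has none). Each returns a list of dicts, best first, with "p" (0 to 1); they miss things now and then, are a little off and sometimes report something else, mostly with a low value. They report only what shows in the picture. A call takes as long as a camera call. They do not tell look-alikes from the thing itself.
- find_in(target, camera): "location" ([row, column] in pixels, amid what is visible of it).
The state is a dict: "time_s": time; "joints": joint angles; "joint_velocities": joint speeds; "effort": joint torques, N m; "tcp_pos": TCP position; "ee_rot": TCP orientation; "wrist_force": force on the tool from outside, world axes, zero at the start; "moment": the same for the moment, N m; "gripper_width": opening from 0.0 (shut) to 1.0 (fully open); "gripper_force": force on a finger pad.
Only numpy, scipy, OpenCV 4.12 (cv2) and the standard library are available. Lean on these libraries where they do the work, as an engineer would, in place of code of your own. Each camera call takes 0.05 s, during which the arm holds its last target. There are 200 camera calls.

TASK

Stand every carton of slides upright on the grey chamber plate, then put the clear hood over them and press it straight down until both clip arms snap under the plate's lips. After that clip every logger to a post of its own on the terminal board: squeeze its tabs to push out the hook, set it down flat on the board with the post between hook and nose, and let go so that the sprung hook holds the post.

Things in the scene. Friction and masses are not known exactly. Their poses are not given: they have to be found in the camera images.
- chamber_base: Fixed grey plate 170 (x) by 138 (y) mm, top 22 mm above the worktop, on a narrower black foot; its two long edges (y = +-69) are rounded lips 10 mm thick, free underneath. Origin: centre of the foot on the worktop, z up. The hood goes on centred, y axes parallel, either way round.
- hood: Clear open-bottomed hood, outer 112 (x) by 132 (y) by 75 mm, walls 4 mm, 0.33 kg. Origin: centre of the walls' lower edge, z up. Each y side has a grey sprung clip arm, 40 wide, reaching 16 mm below the edge, with an inward bead; 148 mm over the arms. It starts standing on the arms. Set on the lips its origin is about 14 mm too high; 15 to 20 N straight down snaps it home (origin 22 mm up).
- hood_grip (a point): Middle of the black grip bar on top of the hood, 95 mm above the hood's origin; the bar is 60 long (x), 20 wide (y), 75 to 110 mm above the origin.
- board: Fixed grey terminal board 128 (x) by 250 (y) mm, top 8 mm above the worktop; origin on the worktop under its middle. Four steel posts 10 mm in diameter stand at x = +50, y = +93, +31, -31, -93, their tops 30 mm above the worktop. Loggers stand on the board, their +x (nose) along the board's +x.
- post1 (a point): Point on the axis of a post, 20 mm above the worktop (12 mm above the board, the height of a hook there); axes as the board's.
- post2 (a point): Point on the axis of a post, 20 mm above the worktop (12 mm above the board, the height of a hook there); axes as the board's.
- post3 (a point): Point on the axis of a post, 20 mm above the worktop (12 mm above the board, the height of a hook there); axes as the board's.
- post4 (a point): Point on the axis of a post, 20 mm above the worktop (12 mm above the board, the height of a hook there); axes as the board's.
- logger1: Clip-on logger, up to four alike (absent: None). White case x -35 to +55, 44 wide, 26 high, flat foot, 0.14 kg. Origin: underside, z up, +x to the flat nose with the hook. Two upright tabs 36 wide, 26 to 70 mm up: front tab fixed (front face x +20), rear tab is the plunger (rear face x -42 at rest, -22 squeezed). Squeezing them along x, 5 N rising to 13 N, pushes out the hook.
- logger1_hook (a point): Inner face of the hook on the middle line, 12 mm above the underside: 2 mm ahead of the nose at rest, 22 mm when squeezed. The hook is a level 6 mm bar that leaves the nose on the +y side (inner side y = +10) and turns across it to y = -12; the -y side is open.
- logger1_plunger (a joint): Plunger travel of logger1 in m: 0 at rest, 0.020 fully squeezed (tabs 62 and 42 mm over their outer faces), about 0.008 when closed on a post.
- logger2: Another such logger, as logger1.
- logger2_hook (a point): The same point of logger2.
- logger2_plunger (a joint): Plunger travel of logger2 in m: 0 at rest, 0.020 fully squeezed (tabs 62 and 42 mm over their outer faces), about 0.008 when closed on a post.
- logger3: Another such logger, as logger1.
- logger3_hook (a point): The same point of logger3.
- logger3_plunger (a joint): Plunger travel of logger3 in m: 0 at rest, 0.020 fully squeezed (tabs 62 and 42 mm over their outer faces), about 0.008 when closed on a post.
- logger4: Another such logger, as logger1.
- logger4_hook (a point): The same point of logger4.
- logger4_plunger (a joint): Plunger travel of logger4 in m: 0 at rest, 0.020 fully squeezed (tabs 62 and 42 mm over their outer faces), about 0.008 when closed on a post.
- slide_box1: Red upright carton of microscope slides, 32 (x) by 83 (y) by 60 (z) mm; origin: centre of its underside. One or two are present (an absent one reads None).
- slide_box2: Red upright carton of microscope slides, 32 (x) by 83 (y) by 60 (z) mm; origin: centre of its underside. One or two are present (an absent one reads None).
Not all that is in view belongs to the job. What is shaped like the logger2 but yellow is not meant.

How it is judged (in metres and radians):
On the way, in this order (a step that is already met when the one before it is completed fails the run):
1. every carton stands upright on the chamber plate (x of slide_box1 in the frame of chamber_base between -0.03 and 0.03 m and y of slide_box1 in the frame of chamber_base between -0.05 and 0.05 m and z of slide_box1 in the frame of chamber_base between 0.017 and 0.028 m and angle between each of slide_box1, slide_box2's own z axis and vertical below 0.1 rad and x of slide_box2 in the frame of chamber_base between -0.03 and 0.03 m and y of slide_box2 in the frame of chamber_base between -0.05 and 0.05 m and z of slide_box2 in the frame of chamber_base between 0.017 and 0.028 m), for 0.2 s.
2. the hood is snapped on over them (z of hood in the frame of chamber_base between 0.017 and 0.026 m and x of hood in the frame of chamber_base between -0.02 and 0.02 m and y of hood in the frame of chamber_base between -0.004 and 0.004 m and angle between hood's own z axis and vertical below 0.04 rad), for 0.2 s.
3. every logger holds a post (value of joint logger1_plunger between 0.005 and 0.011 m and angle between each of logger1, logger2, logger3, logger4's own z axis and vertical below 0.12 rad and ((x of post1 in the frame of logger1 between 0.056 and 0.065 m and y of post1 in the frame of logger1 between -0.011 and 0.011 m and z of post1 in the frame of logger1 between 0.005 and 0.02 m) or (x of post2 in the frame of logger1 between 0.056 and 0.065 m and y of post2 in the frame of logger1 between -0.011 and 0.011 m and z of post2 in the frame of logger1 between 0.005 and 0.02 m) or (x of post3 in the frame of logger1 between 0.056 and 0.065 m and y of post3 in the frame of logger1 between -0.011 and 0.011 m and z of post3 in the frame of logger1 between 0.005 and 0.02 m) or (x of post4 in the frame of logger1 between 0.056 and 0.065 m and y of post4 in the frame of logger1 between -0.011 and 0.011 m and z of post4 in the frame of logger1 between 0.005 and 0.02 m)) and value of joint logger2_plunger between 0.005 and 0.011 m and ((x of post1 in the frame of logger2 between 0.056 and 0.065 m and y of post1 in the frame of logger2 between -0.011 and 0.011 m and z of post1 in the frame of logger2 between 0.005 and 0.02 m) or (x of post2 in the frame of logger2 between 0.056 and 0.065 m and y of post2 in the frame of logger2 between -0.011 and 0.011 m and z of post2 in the frame of logger2 between 0.005 and 0.02 m) or (x of post3 in the frame of logger2 between 0.056 and 0.065 m and y of post3 in the frame of logger2 between -0.011 and 0.011 m and z of post3 in the frame of logger2 between 0.005 and 0.02 m) or (x of post4 in the frame of logger2 between 0.056 and 0.065 m and y of post4 in the frame of logger2 between -0.011 and 0.011 m and z of post4 in the frame of logger2 between 0.005 and 0.02 m)) and value of joint logger3_plunger between 0.005 and 0.011 m and ((x of post1 in the frame of logger3 between 0.056 and 0.065 m and y of post1 in the frame of logger3 between -0.011 and 0.011 m and z of post1 in the frame of logger3 between 0.005 and 0.02 m) or (x of post2 in the frame of logger3 between 0.056 and 0.065 m and y of post2 in the frame of logger3 between -0.011 and 0.011 m and z of post2 in the frame of logger3 between 0.005 and 0.02 m) or (x of post3 in the frame of logger3 between 0.056 and 0.065 m and y of post3 in the frame of logger3 between -0.011 and 0.011 m and z of post3 in the frame of logger3 between 0.005 and 0.02 m) or (x of post4 in the frame of logger3 between 0.056 and 0.065 m and y of post4 in the frame of logger3 between -0.011 and 0.011 m and z of post4 in the frame of logger3 between 0.005 and 0.02 m)) and value of joint logger4_plunger between 0.005 and 0.011 m and ((x of post1 in the frame of logger4 between 0.056 and 0.065 m and y of post1 in the frame of logger4 between -0.011 and 0.011 m and z of post1 in the frame of logger4 between 0.005 and 0.02 m) or (x of post2 in the frame of logger4 between 0.056 and 0.065 m and y of post2 in the frame of logger4 between -0.011 and 0.011 m and z of post2 in the frame of logger4 between 0.005 and 0.02 m) or (x of post3 in the frame of logger4 between 0.056 and 0.065 m and y of post3 in the frame of logger4 between -0.011 and 0.011 m and z of post3 in the frame of logger4 between 0.005 and 0.02 m) or (x of post4 in the frame of logger4 between 0.056 and 0.065 m and y of post4 in the frame of logger4 between -0.011 and 0.011 m and z of post4 in the frame of logger4 between 0.005 and 0.02 m))), for 0.2 s.
At the end, for the whole second after the job is handed in: Cartons stand on the plate (30 mm in x, 50 in y from its middle); hood snapped down (origin 17-26 mm up, within 20 mm in x, 4 in y, level); each logger level, post axis 56-65 mm ahead of its origin and within 11 mm of its middle line, plunger sprung back to 5-11 mm; all at rest (all of step 1 and all of step 2 and all of step 3 and linear speed of each of logger1, logger2, logger3, logger4, hood below 0.02 m/s); the robot touches nothing.
Of slide_box1, slide_box2 only 1 to 2 are there at a start; the rules pass over those that are not, and their reading is None.
Of logger1, logger2, logger3, logger4 only 3 to 4 are there at a start; the rules pass over those that are not, and their reading is None.
At some moment in a run one of logger1, logger2, logger3, logger4, hood may be knocked a few centimetres aside while the robot is not near it.
Once in a run the grip may slacken for a moment while it holds something.
It also fails if it takes over 210 s, if anything falls off the work surface, if the arm or the gripper's body presses on something with over 40 N, if the wrist force passes 120 N, or if a joint passes its speed limit or range.

## Working session

There is one attempt and no reset: what is moved stays moved. The work goes in short steps, Python scripts to look and compute and a tool call to move; the robot and the scene stay as the last step left them, time stands still between calls to the robot, and variables do not carry over. Pictures are saved under pics/ and viewed, at most 14 in all, crops included, and the job is handed in when it is done.

Besides the shell and the picture viewer there is one more tool, called by a JSON object that holds its "method" and its "body". arm_command: Moves the arm, as the interface text tells. Its arguments: {"type":"object","properties":{"motion":{"type":"array"}},"required":["motion"]}

```bash
mkdir -p pics; python3 - <<'E'
from station import *
import cv2
print(sense())
for n in ("scene","top"):
    im=capture(n); cv2.imwrite(f"pics/{n}0.png",im[:,:,::-1]); print(n,camera_model(n))
E
```

```text
{'time_s': 0.0, 'joints': array([ 7.87029468e+01,  2.20886238e+01,  3.80908178e-01, -2.82760549e-02,
       -6.84103819e+01, -1.48187619e+01]), 'joint_velocities': array([-0.03018417,  0.03555964,  0.06872437,  0.04100703, -0.01011522,
       -0.1693476 ]), 'effort': array([-1.90321643e-04, -3.90667140e+01,  1.87406981e+01,  4.21990424e+00,
        1.10452058e-02, -1.95807424e-04]), 'tcp_pos': array([0.27482546, 0.5606944 , 0.22949165]), 'ee_rot': array([[ 8.97825986e-01, -4.40349600e-01, -8.53765960e-04],
       [-4.40350419e-01, -8.97823913e-01, -1.93131791e-03],
       [ 8.39235745e-05,  2.10994361e-03, -9.99997771e-01]]), 'wrist_force': array([-0.53511839,  0.18338971,  0.22920833]), 'moment': array([ 0.01179909,  0.00619071, -0.01558388]), 'gripper_force': 0.0, 'gripper_width': 0.9996948983419436}
scene {'fx': 528.9539030494881, 'fy': 528.9539030494881, 'cx': 277.2822020280582, 'cy': 197.92864528816906, 'k1': -0.03776475504361317, 'R': array([[ 0.81605742, -0.57758975, -0.02098478],
       [-0.38690297, -0.51894925, -0.7622321 ],
       [ 0.42936742,  0.63014424, -0.64696357]]), 't': array([-0.39959362,  0.27730669,  1.59082017])}
top {'fx': 537.5294399992725, 'fy': 537.5294399992725, 'cx': 288.3444708120626, 'cy': 215.06633865935527, 'k1': -0.07082930528145208, 'R': array([[ 0.33638728, -0.94170004,  0.00668068],
       [-0.8974027 , -0.32269829, -0.30088904],
       [ 0.28550306,  0.09521998, -0.95363576]]), 't': array([-0.17357083,  0.47490347,  1.81802965])}
```

View pics/scene0.png

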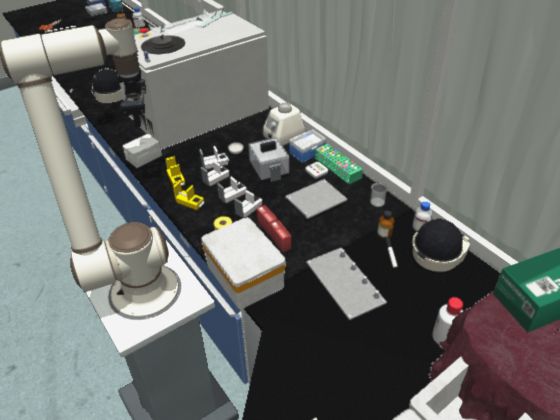

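View pics/top0.png

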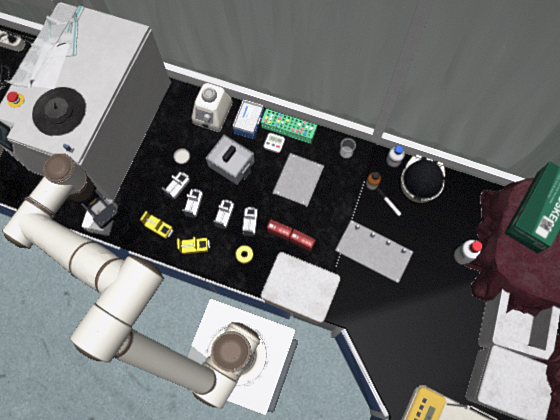

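The top view shows four white loggers at about (col,row) (177,184), (192,202), (224,212) and (250,220). Two yellow look-alikes sit at (156,223) and (194,244). The hood is at (231,156), the plate at (298,178), two red cartons at (280,230) and (302,240), and the board at (375,250). I'll enlarge that area to confirm.

```bash
cat > h.py <<'E'
import numpy as np, cv2
from station import *
def K(m): return np.array([[m["fx"],0,m["cx"]],[0,m["fy"],m["cy"]],[0,0,1]]), np.array([m["k1"],0,0,0,0.])
def back(px,z,m):
    """pixels (col,row) -> world points at height z"""
    k,d=K(m); n=cv2.undistortPoints(np.float64(px).reshape(-1,1,2),k,d).reshape(-1,2)
    r=np.c_[n,np.ones(len(n))]@m["R"]; c=-m["R"].T@m["t"]
    return c+r*((z-c[2])/r[:,2])[:,None]
def proj(X,m):
    k,d=K(m); return cv2.projectPoints(np.float64(X).reshape(-1,1,3),cv2.Rodrigues(m["R"])[0],m["t"],k,d)[0].reshape(-1,2)
def rect(mask,z,m):
    c=max(cv2.findContours(mask.astype(np.uint8),cv2.RETR_EXTERNAL,cv2.CHAIN_APPROX_NONE)[0],key=cv2.contourArea)
    P=back(c.reshape(-1,2),z,m)[:,:2]; return cv2.minAreaRect(np.float32(P*1000))
E
python3 - <<'E'
from h import *
im=cv2.imread("pics/top0.png"); cv2.imwrite("pics/topc.png",cv2.resize(im[130:290,140:420],None,fx=2.85,fy=2.85,interpolation=cv2.INTER_CUBIC))
m=camera_model("top")
for n,p,z in (("plate",(298,178),.022),("hoodgrip",(231,156),.11),("l1",(177,184),.04),("l2",(192,202),.04),("l3",(224,212),.04),("l4",(250,220),.04),("c1",(280,230),.06),("c2",(302,240),.06),("board",(375,250),.008),("y1",(156,223),.04),("y2",(194,244),.04)): print(n,back([p],z,m).round(3))
E
```

```text
plate [[0.669 0.017 0.022]]
hoodgrip [[0.634 0.261 0.11 ]]
l1 [[0.49  0.424 0.04 ]]
l2 [[0.444 0.345 0.04 ]]
l3 [[0.448 0.222 0.04 ]]
l4 [[0.452 0.123 0.04 ]]
c1 [[0.448 0.007 0.06 ]]
c2 [[ 0.44  -0.077  0.06 ]]
board [[ 0.507 -0.333  0.008]]
y1 [[0.327 0.436 0.04 ]]
y2 [[0.302 0.278 0.04 ]]
```

View pics/topc.png

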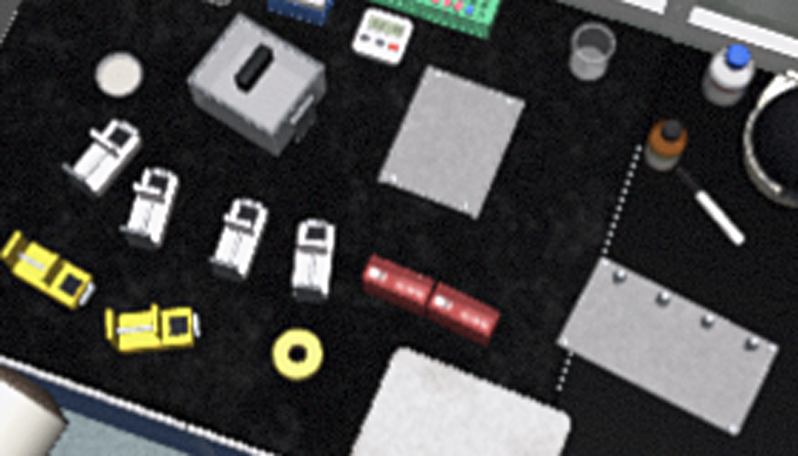

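The crop confirms it. The four white loggers have their noses toward +x, at crop positions (105,155), (152,205), (240,237) and (313,260). The two yellow ones, at (47,270) and (152,328), are excluded by colour. The hood is at (258,85) with its bar running diagonally, the plate at (452,140), the cartons end to end at (397,283) and (463,313), and the board's posts along its upper edge.

```bash
python3 - <<'E'
from h import *
s=sense(); m=camera_model("wrist"); R=s["ee_rot"]
print("cam in tool: pos",(R.T@(-m["R"].T@m["t"]-s["tcp_pos"])).round(4),"\naxes",(R.T@m["R"].T).round(3),m["fx"],m["cx"],m["cy"])
im=cv2.imread("pics/top0.png"); m=camera_model("top"); hsv=cv2.cvtColor(im,cv2.COLOR_BGR2HSV)
def flood(p,z,tol):
    k=np.zeros((422,562),np.uint8); cv2.floodFill(cv2.GaussianBlur(im,(3,3),0),k,p,0,(tol,)*3,(tol,)*3,cv2.FLOODFILL_FIXED_RANGE|(255<<8)|cv2.FLOODFILL_MASK_ONLY)
    return rect(k[1:-1,1:-1],z,m)
print("plate",flood((298,178),.022,45)); print("board",flood((375,255),.008,45))
S=140;y0=130;f=2.85
P=back([[S+a/f,y0+b/f] for a,b in((620,274),(664,297),(708,319),(753,342))],.03,m); print("posts",P.round(3))
red=((hsv[...,0]<10)|(hsv[...,0]>170))&(hsv[...,1]>100)&(hsv[...,2]>50); red[:200]=0;red[260:]=0;red[:,:260]=0;red[:,325:]=0
print("red",rect(red,.06,m))
print("grip ends",back([[S+241/f,y0+82/f],[S+266/f,y0+52/f]],.11,m).round(3))
E
```

```text
cam in tool: pos [ 0.0693 -0.0008 -0.1536] 
axes [[-0.001 -0.967 -0.255]
 [ 1.    -0.001 -0.   ]
 [ 0.    -0.255  0.967]] 293.58631286550167 283.33430545803463 212.55933358047744
plate ((665.7566528320312, 15.346637725830078), (134.36940002441406, 169.86825561523438), 87.81902313232422)
board ((503.4221496582031, -329.9172668457031), (247.26422119140625, 126.697265625), 81.20221710205078)
posts [[ 0.564 -0.247  0.03 ]
 [ 0.554 -0.308  0.03 ]
 [ 0.545 -0.368  0.03 ]
 [ 0.535 -0.43   0.03 ]]
red ((445.8620910644531, -30.974441528320312), (178.5742645263672, 49.929256439208984), 84.24419403076172)
grip ends [[0.616 0.278 0.11 ]
 [0.665 0.264 0.11 ]]
```

```bash
cat >> h.py <<'E'
def yaw(R): return np.degrees(np.arctan2(R[1,0],R[0,0]))
def plan(wps,start=None,n_lin=40,n_rot=.09):
    """wps: (jaw,x,y,z mm,yaw deg[,step mm]) chained; prints rounded rows, 8 a line"""
    if start is None:
        s=sense(); p=s["tcp_pos"]*1000; a=yaw(s["ee_rot"])
    else: p=np.array(start[:3],float); a=start[3]
    rows=[]
    for w in wps:
        d=np.array(w[1:4])-p; da=(w[4]-a+180)%360-180; st=w[5] if len(w)>5 else n_lin
        n=max(1,int(np.ceil(max(np.linalg.norm(d)/st,abs(np.radians(da))/n_rot))))
        p0=p.copy(); a0=a
        for i in range(1,n+1):
            t=p0+d*i/n; ta=a0+da*i/n; c,q=np.cos(np.radians(a)),np.sin(np.radians(a))
            R=np.array([[c,q,0],[q,-c,0],[0,0,-1]]); l=np.round(R.T@(t-p)*2)/2; rz=np.round(-np.radians(ta-a),3)
            rows.append([w[0],*l,0,0,rz]); p=p+R@l; a-=np.degrees(rz)
    for i in range(0,len(rows),8): print("["+",".join("["+",".join(f"{v:g}" for v in r)+"]" for r in rows[i:i+8])+"]")
    print("end",p.round(1),round(a,2),len(rows))
E
python3 - <<'E'
from h import *
# cooler corners: triangulate
mt,ms=camera_model("top"),camera_model("scene")
def tri(a,b):
    P=[]
    for m in(mt,ms): P.append(np.c_[m["R"],m["t"]])
    u=[cv2.undistortPoints(np.float64([[q]]),*K(m)).reshape(2,1) for q,m in((a,mt),(b,ms))]
    X=cv2.triangulatePoints(P[0],P[1],*u); return (X[:3]/X[3]).ravel().round(3)
print("cooler",tri((281,253),(241,221)),tri((340,275),(283,263)))
plan([(87,520,150,320,-90)])
E
```

```text
cooler [ 0.348 -0.026  0.115] [ 0.351 -0.238  0.104]
[[87,31,20,-7,0,0,0.086],[87,32.5,17.5,-7,0,0,0.086],[87,33.5,14.5,-7,0,0,0.085],[87,35,11.5,-7,0,0,0.086],[87,36,8.5,-7,0,0,0.086],[87,36,5.5,-6.5,0,0,0.086],[87,37,2,-7,0,0,0.085],[87,36.5,-0.5,-7,0,0,0.086]]
[[87,37,-4,-7,0,0,0.086],[87,36,-7.5,-7,0,0,0.086],[87,35,-10,-7,0,0,0.085],[87,34.5,-13,-7,0,0,0.086],[87,33,-16.5,-7,0,0,0.086]]
end [520.2 150.2 320.1] -90.01 13
```

{"method": "arm_command", "body": {"motion": [[87,31,20,-7,0,0,0.086],[87,32.5,17.5,-7,0,0,0.086],[87,33.5,14.5,-7,0,0,0.085],[87,35,11.5,-7,0,0,0.086],[87,36,8.5,-7,0,0,0.086],[87,36,5.5,-6.5,0,0,0.086],[87,37,2,-7,0,0,0.085],[87,36.5,-0.5,-7,0,0,0.086]]}}

```text
time_s: 0.9
tcp_pos: [0.426, 0.307, 0.286]
ee_rot: [[0.413, -0.911, -0.001], [-0.911, -0.413, -0.0], [0.0, 0.001, -1.0]]
wrist_force: [0.1, 0.2, -1.0]
gripper_width: 0.999
gripper_force: 0.0
```

{"method": "arm_command", "body": {"motion": [[87,37,-4,-7,0,0,0.086],[87,36,-7.5,-7,0,0,0.086],[87,35,-10,-7,0,0,0.085],[87,34.5,-13,-7,0,0,0.086],[87,33,-16.5,-7,0,0,0.086],[87,0,0,0,0,0,0],[87,0,0,0,0,0,0]]}}

```text
time_s: 1.6
tcp_pos: [0.5204, 0.15, 0.3205]
ee_rot: [[-0.002, -1.0, -0.001], [-1.0, 0.002, -0.0], [0.0, 0.001, -1.0]]
wrist_force: [-0.3, 0.2, -0.9]
gripper_width: 1.0
gripper_force: 0.0
```

```bash
python3 - <<'E'
from h import *
import pickle
s=sense(); m=camera_model("wrist"); im=capture("wrist"); print(s["tcp_pos"],yaw(s["ee_rot"]))
pickle.dump(m,open("w0.pkl","wb")); cv2.imwrite("pics/w0.png",im[:,:,::-1])
cv2.imwrite("pics/w0b.png",cv2.resize(im[:,:,::-1],(800,600),interpolation=cv2.INTER_CUBIC))
E
```

```text
[0.520438   0.14998677 0.32047033] -90.08712605644943
```

View pics/w0b.png

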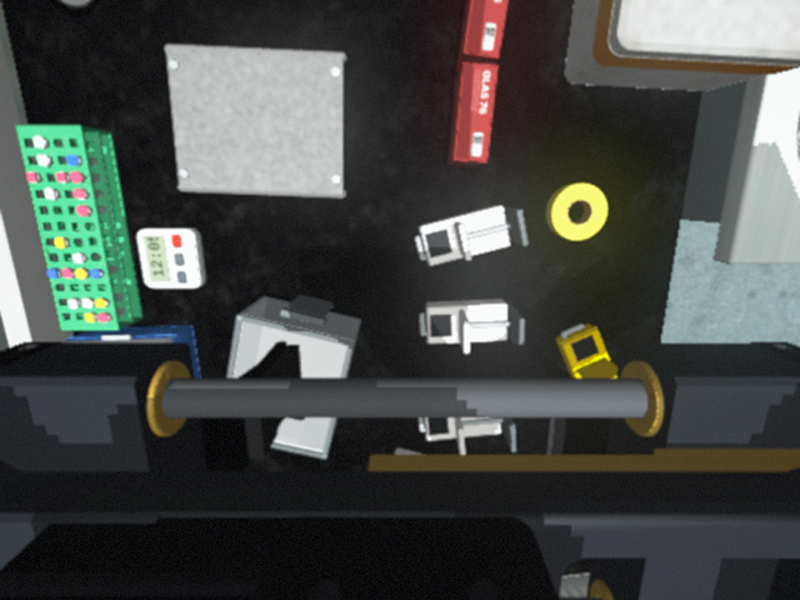

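The wrist view (800 px scale) shows the plate with corners near (166,44), (345,55), (345,197) and (180,190). The cartons are at (480,110) and (487,25), loggers at (465,235), (465,325) and (465,430), and the hood at (300,370), partly behind the gripper. The useful part of the picture is the side towards −y. I'll shift to see both cartons fully.

{"method": "arm_command", "body": {"motion": [[87,35,6,0,0,0,0],[87,35,6,0,0,0,0],[87,20,6,0,0,0,0],[87,20,6,0,0,0,0],[87,0,0,0,0,0,0],[87,0,0,0,0,0,0]]}}

```text
time_s: 2.25
tcp_pos: [0.4962, 0.0415, 0.321]
ee_rot: [[0.001, -1.0, -0.0], [-1.0, -0.001, 0.0], [-0.0, 0.0, -1.0]]
wrist_force: [0.5, -0.1, 0.1]
gripper_width: 1.0
gripper_force: 0.0
```

```bash
cat >> h.py <<'E'
import pickle
def shot(n):
    m=camera_model("wrist"); im=capture("wrist")[:,:,::-1].copy(); pickle.dump((im,m),open(n+".pkl","wb"))
    cv2.imwrite(f"pics/{n}.png",im); return im,m
def flood(im,m,p,z,tol):
    k=np.zeros((422,562),np.uint8); cv2.floodFill(cv2.GaussianBlur(im,(3,3),0),k,p,0,(tol,)*3,(tol,)*3,cv2.FLOODFILL_FIXED_RANGE|(255<<8)|cv2.FLOODFILL_MASK_ONLY)
    return rect(k[1:-1,1:-1]>0,z,m)
E
python3 - <<'E'
from h import *
im=cv2.imread("pics/w0.png"); m=pickle.load(open("w0.pkl","rb"))
print("plate",flood(im,m,(180,85),.022,50))
im,m=shot("w1"); cv2.imwrite("pics/w1b.png",cv2.resize(im[0:270],None,fx=1.42,fy=1.42,interpolation=cv2.INTER_CUBIC)); print(sense()["tcp_pos"])
E
```

```text
plate ((667.338623046875, 13.816902160644531), (133.9121551513672, 170.16441345214844), 87.68756103515625)
[0.49641016 0.0417222  0.32089599]
```

View pics/w1b.png

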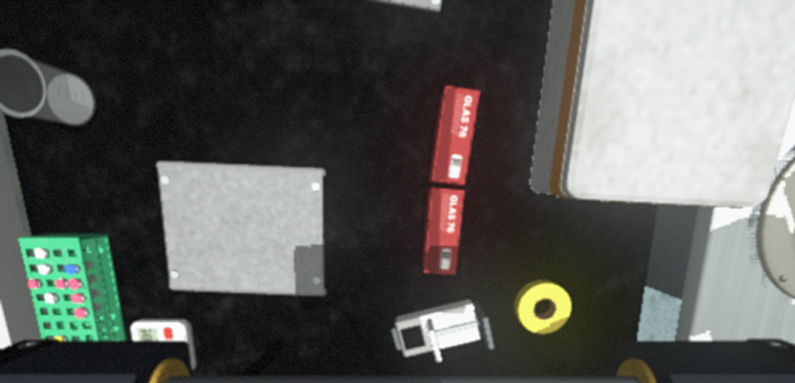

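Both cartons show, at (457,135) and (443,230) in the crop with a small gap at row 186, and the cooler's edge is at column ~560. I'll fit cuboid silhouettes to them.

```bash
cat >> h.py <<'E'
from scipy.optimize import minimize
def hullmask(V,m,S=4):
    k=np.zeros((420*S,560*S),np.uint8)
    cv2.fillConvexPoly(k,cv2.convexHull(np.int32(np.round((proj(V,m)+.5)*S))),1); return cv2.resize(k.astype(np.float32),(560,420),interpolation=cv2.INTER_AREA)
def fitbox(mask,m,x0,dims,z0=0.):
    """dims: (xlo,xhi,ylo,yhi,zlo,zhi) m. x0: x,y(mm),yaw(deg)"""
    V=np.array([[a,b,c] for a in dims[:2] for b in dims[2:4] for c in dims[4:]])
    def cost(q):
        c,s=np.cos(np.radians(q[2])),np.sin(np.radians(q[2]))
        W=V@np.array([[c,s,0],[-s,c,0],[0,0,1]])+[q[0]/1000,q[1]/1000,z0]
        return np.abs(hullmask(W,m)-mask).sum()
    r=minimize(cost,x0,method="Nelder-Mead",options=dict(initial_simplex=np.array(x0)+np.array([[0,0,0],[10,0,0],[0,10,0],[0,0,6]])))
    return r.x.round(1),round(r.fun,0),mask.sum()
E
python3 - <<'E'
from h import *
im,m=pickle.load(open("w1.pkl","rb")); hsv=cv2.cvtColor(im,cv2.COLOR_BGR2HSV)
red=(((hsv[...,0]<12)|(hsv[...,0]>168))&(hsv[...,1]>90)&(hsv[...,2]>35)).astype(np.uint8); red[:,:280]=0; red[:,350:]=0
n,L,st,_=cv2.connectedComponentsWithStats(red)
for i in range(1,n):
    if st[i,4]>400:
        c=cv2.findContours((L==i).astype(np.uint8),cv2.RETR_EXTERNAL,cv2.CHAIN_APPROX_NONE)[0][0]; k=np.zeros((420,560),np.uint8); cv2.fillConvexPoly(k,cv2.convexHull(c),1)
        y0=-77 if st[i,1]<120 else 7
        print(st[i],fitbox(k.astype(float),m,[446,y0,-6],(-.016,.016,-.0415,.0415,0,.06)))
print("cooler edge at .11", back([(563/1.42,190/1.42),(583/1.42,10/1.42)],.11,m).round(3))
print("logger4 nose/rear z=.026",back([(400/1.42,340/1.42),(480/1.42,320/1.42)],.026,m).round(3))
E
```

```text
[ 294   58   45  136 3398] (array([441.3, -76.7,   3.4]), np.float64(3125.0), np.float64(5038.0))
cooler edge at .11 [[ 0.361 -0.029  0.11 ]
 [ 0.359 -0.161  0.11 ]]
logger4 nose/rear z=.026 [[0.499 0.136 0.026]
 [0.409 0.112 0.026]]
```

```bash
python3 - <<'E'
from h import *
im,m=pickle.load(open("w1.pkl","rb")); hsv=cv2.cvtColor(im,cv2.COLOR_BGR2HSV)
red=(((hsv[...,0]<12)|(hsv[...,0]>168))&(hsv[...,1]>90)&(hsv[...,2]>35)).astype(np.uint8); red[:,:280]=0; red[:,350:]=0
print(red[118:142].sum(1))
for a,b,y0 in((0,130,-77),(132,260,8)):
    k=red.copy(); k[:a]=0;k[b:]=0; c=cv2.findNonZero(k); k[:]=0; cv2.fillConvexPoly(k,cv2.convexHull(c),1)
    print(fitbox(k.astype(float),m,[446,y0,-6],(-.016,.016,-.0415,.0415,0,.06)))
E
```

```text
[25 27 26 27 28 24 23 28 34 37 37 34 36 24 30 34 32 30 35 28 29 27 26 24]
(array([428. , -78.6,   6.5]), np.float64(2249.0), np.float64(4246.0))
(array([450.3,  12.3, -14. ]), np.float64(1743.0), np.float64(3325.0))
```

```bash
python3 - <<'E'
from h import *
im,m=pickle.load(open("w1.pkl","rb")); f=im.astype(int)
red=((f[...,2]-f[...,1]>45)).astype(np.uint8); red[:,:280]=0; red[:,350:]=0; red[:50]=0; red[200:]=0
red=cv2.morphologyEx(red,cv2.MORPH_OPEN,np.ones((3,3)))
print(red[118:142].sum(1),cv2.boundingRect(red))
for a,b,y0 in((0,130,-77),(132,260,8)):
    k=red.copy(); k[:a]=0;k[b:]=0; c=cv2.findNonZero(k); k[:]=0; cv2.fillConvexPoly(k,cv2.convexHull(c),1)
    q=fitbox(k.astype(float),m,[446,y0,-6],(-.016,.016,-.0415,.0415,0,.06)); print(cv2.boundingRect(k),q)
E
```

```text
[19 18 18 18 17 18 20 25 25 24 20 12  5  0 13 24 25 25 25 25 22 20 20 21] (298, 60, 40, 133)
(303, 60, 35, 70) (array([446.7, -78.3,  -7.2]), np.float64(58.0), np.float64(1829.0))
(298, 132, 30, 61) (array([455.2,  10.2,  -4.4]), np.float64(64.0), np.float64(1520.0))
```

```bash
python3 - <<'E'
from h import *
im,m=pickle.load(open("w1.pkl","rb")); t=camera_model("top"); s=camera_model("scene")
def tri(*obs):
    A=[];b=[]
    for p,q in obs:
        n=cv2.undistortPoints(np.float64([[p]]),*K(q)).ravel(); R,tt=q["R"],q["t"]
        for i in(0,1): A.append(R[i]-n[i]*R[2]); b.append(n[i]*tt[2]-tt[i])
    x,r,_,_=np.linalg.lstsq(np.array(A),np.array(b),rcond=None); return x.round(3),r
c=(566/1.42,193/1.42)
print(tri((c,m),((281,253),t)),tri((c,m),((241,221),s)),tri((c,m),((241,221),s),((281,253),t)))
im0=cv2.imread("pics/top0.png"); a=cv2.resize(im0[235:320,255:350],None,fx=4,fy=4,interpolation=cv2.INTER_CUBIC)
b=cv2.resize(cv2.imread("pics/scene0.png")[205:305,190:300],None,fx=3.6,fy=3.4,interpolation=cv2.INTER_CUBIC)
cv2.imwrite("pics/cool.png",np.hstack([a,b[:340]]))
E
```

```text
(array([ 0.359, -0.028,  0.112]), array([3.22444425e-06])) (array([ 0.349, -0.02 ,  0.102]), array([0.00015416])) (array([ 0.353, -0.024,  0.107]), array([0.00028908]))
```

View pics/cool.png

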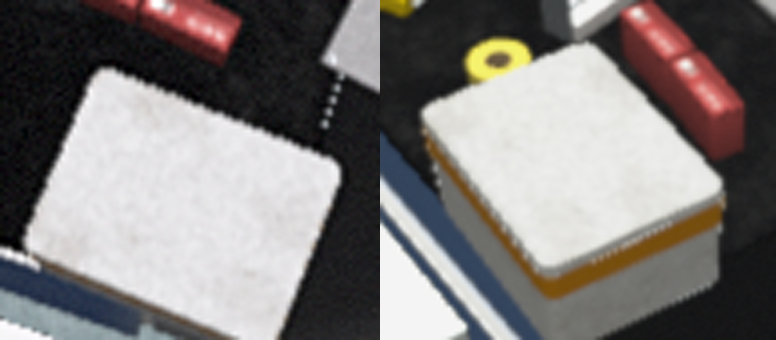

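```bash
python3 - <<'E'
from h import *
plan([(87,457,10.5,130,-92.3),(87,457,10.5,49,-92.3,16)])
E
```

```text
[[87,6,8,38,0,0,0.008],[87,6.5,7.5,38.5,0,0,0.009],[87,6.5,8,38,0,0,0.008],[87,6.5,7.5,38,0,0,0.008],[87,6.5,8,38.5,0,0,0.009],[87,-0,-0,13.5,0,0,-0],[87,-0,-0,13.5,0,0,-0],[87,-0,-0,13.5,0,0,-0]]
[[87,-0,-0,13.5,0,0,-0],[87,-0,-0,13.5,0,0,-0],[87,-0,-0,13.5,0,0,-0]]
end [456.9  10.3  48.9] -92.32 11
```

{"method": "arm_command", "body": {"motion": [[87,6,8,38,0,0,0.008],[87,6.5,7.5,38.5,0,0,0.009],[87,6.5,8,38,0,0,0.008],[87,6.5,7.5,38,0,0,0.008],[87,6.5,8,38.5,0,0,0.009],[87,0,0,13.5,0,0,0],[87,0,0,13.5,0,0,0],[87,0,0,13.5,0,0,0]]}}

```text
time_s: 3.1
tcp_pos: [0.4572, 0.0105, 0.0886]
ee_rot: [[-0.04, -0.999, -0.0], [-0.999, 0.04, -0.0], [0.0, 0.0, -1.0]]
wrist_force: [-0.1, -0.2, 0.1]
gripper_width: 1.0
gripper_force: 0.0
```

{"method": "arm_command", "body": {"motion": [[87,0,0,13.5,0,0,0],[87,0,0,13.5,0,0,0],[87,0,0,13.5,0,0,0],[87,0,0,0,0,0,0],[87,0,0,0,0,0,0]]}}

```text
time_s: 3.6
tcp_pos: [0.4573, 0.0101, 0.049]
ee_rot: [[-0.04, -0.999, -0.0], [-0.999, 0.04, -0.0], [0.0, 0.0, -1.0]]
wrist_force: [0.6, 0.3, 0.0]
gripper_width: 1.001
gripper_force: 0.0
```

{"method": "arm_command", "body": {"motion": [[25,0,0,0,0,0,0],[25,0,0,0,0,0,0],[25,0,0,0,0,0,0],[25,0,0,0,0,0,0],[25,0,0,0,0,0,0],[25,0,0,0,0,0,0],[25,0,0,0,0,0,0],[25,0,0,0,0,0,0]]}}

```text
time_s: 4.4
tcp_pos: [0.4568, 0.0093, 0.049]
ee_rot: [[-0.042, -0.999, -0.0], [-0.999, 0.042, -0.0], [0.0, 0.0, -1.0]]
wrist_force: [-0.6, -0.1, -0.2]
gripper_width: 0.369
gripper_force: 29.8
```

```bash
python3 - <<'E'
from h import *
plan([(25,457,10,120,-92.3,30),(25,694.3,11.7,115,-92.3),(25,694.3,11.7,71.3,-92.3,15)])
E
```

```text
[[25,-0,-0,-23.5,0,0,-0.001],[25,-0.5,-0,-24,0,0,-0],[25,-0,-0,-23.5,0,0,-0.001],[25,-2,-39.5,1,0,0,0],[25,-2,-39.5,0.5,0,0,0],[25,-1.5,-39.5,1,0,0,0],[25,-2,-39.5,1,0,0,0],[25,-2,-39.5,0.5,0,0,0]]
[[25,-2,-39.5,1,0,0,0],[25,0,-0,14.5,0,0,0],[25,0,-0,14.5,0,0,0],[25,0,-0,14.5,0,0,0]]
end [694.1  11.8  71.5] -92.3 12
```

{"method": "arm_command", "body": {"motion": [[25,0,0,-23.5,0,0,0],[25,0,0,-24,0,0,0],[25,0,0,-23.5,0,0,0],[25,-2,-39.5,1,0,0,0],[25,-2,-39.5,0.5,0,0,0],[25,-1.5,-39.5,1,0,0,0],[25,-2,-39.5,1,0,0,0],[25,-2,-39.5,0.5,0,0,0]]}}

```text
time_s: 5.2
tcp_pos: [0.6556, 0.0104, 0.1152]
ee_rot: [[-0.042, -0.999, -0.002], [-0.999, 0.042, -0.0], [0.0, 0.002, -1.0]]
wrist_force: [0.5, 0.4, -0.7]
gripper_width: 0.367
gripper_force: 29.7
```

{"method": "arm_command", "body": {"motion": [[25,-2,-39.5,1,0,0,0],[25,0,0,0,0,0,0],[25,0,0,0,0,0,0]]}}

```text
time_s: 5.5
tcp_pos: [0.6936, 0.0107, 0.113]
ee_rot: [[-0.043, -0.999, -0.003], [-0.999, 0.043, -0.0], [0.0, 0.003, -1.0]]
wrist_force: [-0.9, 0.5, -1.6]
gripper_width: 0.366
gripper_force: 29.7
```

{"method": "arm_command", "body": {"motion": [[25,0,0,14.5,0,0,0],[25,0,0,14.5,0,0,0],[25,0,0,10.5,0,0,0],[25,0,0,4,0,0,0],[25,0,0,0,0,0,0]]}}

```text
time_s: 6.0
tcp_pos: [0.6935, 0.0109, 0.0713]
ee_rot: [[-0.042, -0.999, -0.001], [-0.999, 0.042, -0.0], [0.0, 0.001, -1.0]]
wrist_force: [0.8, 0.8, -1.5]
gripper_width: 0.365
gripper_force: 29.8
```

{"method": "arm_command", "body": {"motion": [[25,0,0,1,0,0,0],[87,0,0,0,0,0,0],[87,0,0,0,0,0,0],[87,0,0,0,0,0,0],[87,0,0,-20,0,0,0],[87,0,0,-40,0,0,0],[87,0,0,-40,0,0,0],[87,0,0,0,0,0,0]]}}

```text
time_s: 6.8
tcp_pos: [0.6982, 0.011, 0.1784]
ee_rot: [[-0.041, -0.999, 0.014], [-0.999, 0.041, 0.001], [-0.001, -0.014, -1.0]]
wrist_force: [0.1, 0.5, 0.5]
gripper_width: 0.922
gripper_force: 0.0
```

```bash
python3 - <<'E'
from h import *
print(sense()["tcp_pos"])
plan([(87,454,-78,140,-92.3),(87,454,-78,49,-92.3,16)])
E
```

```text
[0.69820832 0.01096816 0.17843403]
[[87,14,34.5,5.5,0,0,-0],[87,14.5,34,5.5,0,0,-0],[87,14,34.5,5.5,0,0,-0],[87,14,34.5,5.5,0,0,-0],[87,14,34,5.5,0,0,-0.001],[87,14,34.5,5.5,0,0,0],[87,14.5,34.5,5.5,0,0,0],[87,-0,-0,15,0,0,0]]
[[87,-0,-0,15.5,0,0,0],[87,-0,-0,15,0,0,0],[87,-0,-0,15,0,0,0],[87,-0,-0,15.5,0,0,0],[87,-0,-0,15,0,0,0]]
end [453.9 -78.2  48.9] -92.29 13
```

{"method": "arm_command", "body": {"motion": [[87,0,0,0,0,0,0],[87,0,0,0,0,0,0]]}}

```text
time_s: 7.0
tcp_pos: [0.6933, 0.0108, 0.1692]
ee_rot: [[-0.042, -0.999, -0.002], [-0.999, 0.042, 0.0], [0.0, 0.002, -1.0]]
wrist_force: [-0.3, -0.7, -0.2]
gripper_width: 0.99
gripper_force: 0.0
```

```bash
python3 - <<'E'
from h import *
print(sense()["tcp_pos"],sense()["ee_rot"])
plan([(87,454,-78,140,-92.3),(87,454,-78,49,-92.3,16)])
E
```

```text
[0.69334781 0.01080922 0.16917355] [[-4.23642226e-02 -9.99099261e-01 -2.43695468e-03]
 [-9.99102232e-01  4.23642000e-02  6.09111978e-05]
 [ 4.23833027e-05  2.43734732e-03 -9.99997029e-01]]
[[87,14,33.5,4,0,0,-0],[87,14,33.5,4.5,0,0,-0.001],[87,14.5,34,4,0,0,0],[87,14,33.5,4,0,0,-0],[87,14,33.5,4.5,0,0,-0.001],[87,14,34,4,0,0,0],[87,14,33.5,4,0,0,-0],[87,0,-0,15,0,0,-0]]
[[87,0,-0,15.5,0,0,-0],[87,0,-0,15,0,0,-0],[87,0,-0,15.5,0,0,-0],[87,0,-0,15,0,0,-0],[87,0,-0,15,0,0,-0]]
end [454.  -77.9  49.2] -92.31 13
```

{"method": "arm_command", "body": {"motion": [[87,14,33.5,4,0,0,0],[87,14,33.5,4.5,0,0,0],[87,14.5,34,4,0,0,0],[87,14,33.5,4,0,0,0],[87,14,33.5,4.5,0,0,0],[87,14,34,4,0,0,0],[87,14,33.5,4,0,0,0],[87,0,0,5,0,0,0]]}}

```text
time_s: 7.8
tcp_pos: [0.4491, -0.0789, 0.1349]
ee_rot: [[-0.044, -0.999, -0.006], [-0.999, 0.044, 0.0], [0.0, 0.006, -1.0]]
wrist_force: [0.5, -0.7, 0.4]
gripper_width: 0.996
gripper_force: 0.0
```

{"method": "arm_command", "body": {"motion": [[87,0,0,15,0,0,0],[87,0,0,16,0,0,0],[87,0,0,15,0,0,0],[87,0,0,15,0,0,0],[87,0,0,15,0,0,0],[87,0,0,10,0,0,0],[87,0,0,0,0,0,0],[87,0,0,0,0,0,0]]}}

```text
time_s: 8.6
tcp_pos: [0.455, -0.0776, 0.0503]
ee_rot: [[-0.042, -0.999, -0.001], [-0.999, 0.042, -0.0], [0.0, 0.001, -1.0]]
wrist_force: [-0.1, -0.2, 0.4]
gripper_width: 1.001
gripper_force: 0.0
```

{"method": "arm_command", "body": {"motion": [[25,0,0,0,0,0,0],[25,0,0,0,0,0,0],[25,0,0,0,0,0,0],[25,0,0,0,0,0,0],[25,0,0,0,0,0,0],[25,0,0,0,0,0,0],[25,0,0,0,0,0,0],[25,0,0,0,0,0,0]]}}

```text
time_s: 9.4
tcp_pos: [0.4544, -0.0777, 0.0504]
ee_rot: [[-0.042, -0.999, -0.001], [-0.999, 0.042, -0.0], [0.0, 0.001, -1.0]]
wrist_force: [-0.5, -0.2, -0.1]
gripper_width: 0.381
gripper_force: 28.8
```

```bash
python3 - <<'E'
from h import *
print(sense()["tcp_pos"])
plan([(25,454,-78,120,-92.3,30),(25,639.8,14.9,115,-92.3),(25,639.8,14.9,71,-92.3,15)])
E
```

```text
[ 0.45442788 -0.07769565  0.050447  ]
[[25,0,0,-23,0,0,-0.001],[25,0,0.5,-23.5,0,0,-0],[25,0.5,-0,-23,0,0,-0.001],[25,-16.5,-30.5,1,0,0,0],[25,-17,-30,0.5,0,0,0],[25,-16.5,-30.5,1,0,0,0],[25,-17,-30.5,1,0,0,0],[25,-16.5,-30,0.5,0,0,0]]
[[25,-17,-30.5,1,0,0,0],[25,0,-0,14.5,0,0,0],[25,0,-0,15,0,0,0],[25,0,-0,14.5,0,0,0]]
end [639.8  14.9  70.9] -92.3 12
```

{"method": "arm_command", "body": {"motion": [[25,0,0,-23,0,0,0],[25,0,0,-23.5,0,0,0],[25,0,0,-23,0,0,0],[25,-16.5,-30.5,1,0,0,0],[25,-17,-30,0.5,0,0,0],[25,-16.5,-30.5,1,0,0,0],[25,-17,-30.5,1,0,0,0],[25,-16.5,-30,0.5,0,0,0]]}}

```text
time_s: 10.2
tcp_pos: [0.6105, 0.0001, 0.1153]
ee_rot: [[-0.042, -0.999, -0.001], [-0.999, 0.042, 0.0], [-0.0, 0.001, -1.0]]
wrist_force: [0.0, -0.4, -2.6]
gripper_width: 0.385
gripper_force: 28.7
```

{"method": "arm_command", "body": {"motion": [[25,-17,-30.5,1,0,0,0],[25,0,0,0,0,0,0],[25,0,0,10,0,0,0],[25,0,0,12,0,0,0],[25,0,0,10,0,0,0],[25,0,0,8,0,0,0],[25,0,0,0,0,0,0],[25,0,0,0,0,0,0]]}}

```text
time_s: 11.0
tcp_pos: [0.6407, 0.0149, 0.075]
ee_rot: [[-0.042, -0.999, -0.0], [-0.999, 0.042, -0.0], [0.0, 0.0, -1.0]]
wrist_force: [1.0, 0.1, -1.6]
gripper_width: 0.38
gripper_force: 28.9
```

{"method": "arm_command", "body": {"motion": [[25,0,0,1,0,0,0],[25,0,0,1,0,0,0],[25,0,0,0.5,0,0,0],[25,0,0,0,0,0,0]]}}

```text
time_s: 11.4
tcp_pos: [0.6409, 0.0152, 0.0727]
ee_rot: [[-0.042, -0.999, 0.0], [-0.999, 0.042, 0.0], [-0.0, -0.0, -1.0]]
wrist_force: [0.6, 0.1, -1.5]
gripper_width: 0.378
gripper_force: 28.9
```

{"method": "arm_command", "body": {"motion": [[25,0,0,1,0,0,0],[25,0,0,0,0,0,0],[25,0,0,0,0,0,0]]}}

```text
time_s: 11.7
tcp_pos: [0.6411, 0.0153, 0.0724]
ee_rot: [[-0.042, -0.999, 0.001], [-0.999, 0.042, 0.0], [-0.0, -0.001, -1.0]]
wrist_force: [-1.9, 0.7, 4.4]
gripper_width: 0.376
gripper_force: 29.1
```

Contact. I'll open narrowly (5 mm a side), rise, and open fully once clear.

{"method": "arm_command", "body": {"motion": [[42,0,0,-0.5,0,0,0],[42,0,0,0,0,0,0],[42,0,0,0,0,0,0],[42,0,0,-10,0,0,0],[42,0,0,-20,0,0,0],[42,0,0,-25,0,0,0],[42,0,0,-20,0,0,0],[42,0,0,0,0,0,0]]}}

```text
time_s: 12.5
tcp_pos: [0.6433, 0.0153, 0.1515]
ee_rot: [[-0.041, -0.999, 0.008], [-0.999, 0.041, 0.001], [-0.001, -0.008, -1.0]]
wrist_force: [0.2, 0.1, -0.4]
gripper_width: 0.484
gripper_force: 0.0
```

```bash
python3 - <<'E'
from h import *
# view pose: see plate + hood: put tool at +y side
plan([(87,580,200,320,-90)])
E
```

```text
[[87,-26,10,-24,0,0,-0.006],[87,-26,10,-24,0,0,-0.006],[87,-26,10,-24,0,0,-0.006],[87,-26.5,9.5,-24.5,0,0,-0.006],[87,-26,9.5,-24,0,0,-0.006],[87,-26.5,9.5,-24,0,0,-0.005],[87,-26,9,-24,0,0,-0.006]]
end [580.1 199.9 320. ] -90.02 7
```

```bash
python3 - <<'E'
from h import *
plan([(87,640,120,300,-90),(87,600,400,320,-90)],start=(641,15,149.5,-92.3))
E
```

```text
[[87,-21,1,-30,0,0,-0.008],[87,-21,1,-30,0,0,-0.008],[87,-21,0.5,-30.5,0,0,-0.008],[87,-21,0.5,-30,0,0,-0.008],[87,-21,0.5,-30,0,0,-0.008],[87,-35,5,-2.5,0,0,-0],[87,-35,5,-2.5,0,0,-0],[87,-35,5,-2.5,0,0,-0]]
[[87,-35,5,-2.5,0,0,-0],[87,-35,5,-2.5,0,0,-0],[87,-35,5,-2.5,0,0,-0],[87,-35,5,-2.5,0,0,-0],[87,-35,5,-2.5,0,0,-0]]
end [600.1 400.1 320. ] -90.01 13
```

{"method": "arm_command", "body": {"motion": [[87,-21,1,-30,0,0,-0.008],[87,-21,1,-30,0,0,-0.008],[87,-21,0.5,-30.5,0,0,-0.008],[87,-21,0.5,-30,0,0,-0.008],[87,-21,0.5,-30,0,0,-0.008],[87,0,0,0,0,0,0],[87,0,0,0,0,0,0]]}}

```text
time_s: 13.2
tcp_pos: [0.6399, 0.1207, 0.2975]
ee_rot: [[-0.001, -1.0, 0.0], [-1.0, 0.001, 0.001], [-0.001, -0.0, -1.0]]
wrist_force: [0.2, 1.1, -0.6]
gripper_width: 0.978
gripper_force: 0.0
```

```bash
python3 -c "
from h import *
shot('v1'); print(sense()['tcp_pos'])"
```

```text
[0.63946098 0.12010489 0.29628152]
```

{"method": "arm_command", "body": {"motion": [[87,-35,5,-2.5,0,0,0],[87,-35,5,-2.5,0,0,0],[87,-35,5,-2.5,0,0,0],[87,-35,5,-2.5,0,0,0],[87,-35,5,-2.5,0,0,0],[87,-35,5,-2.5,0,0,0],[87,-35,5,-2.5,0,0,0],[87,-35,5,-2.5,0,0,0]]}}

```text
time_s: 14.05
tcp_pos: [0.6003, 0.4004, 0.3153]
ee_rot: [[-0.003, -1.0, -0.003], [-1.0, 0.003, -0.003], [0.003, 0.003, -1.0]]
wrist_force: [1.4, -0.6, 0.0]
gripper_width: 1.003
gripper_force: 0.0
```

{"method": "arm_command", "body": {"motion": [[87,0,0,0,0,0,0],[87,0,0,0,0,0,0]]}}

```text
time_s: 14.25
tcp_pos: [0.6003, 0.4001, 0.315]
ee_rot: [[-0.002, -1.0, -0.003], [-1.0, 0.002, -0.003], [0.003, 0.003, -1.0]]
wrist_force: [-0.3, 0.6, -0.1]
gripper_width: 1.0
gripper_force: 0.0
```

```bash
python3 -c "
from h import *
im2,_=shot('v2'); print(sense()['tcp_pos'])
im,_=pickle.load(open('v1.pkl','rb'))
a=cv2.resize(im[:270,100:400],None,fx=2,fy=2)[:600]; b=cv2.resize(im2[:280],(800,400),interpolation=cv2.INTER_CUBIC); cv2.imwrite('pics/v1c.png',cv2.resize(im[60:260,100:400],(600,400)))
cv2.imwrite('pics/v12.png',np.vstack([cv2.resize(im[40:260],(510,200)),cv2.resize(im2[:280],(510,255))]) if 0 else b)
"
```

```text
[0.60062723 0.39929481 0.31572845]
```

View pics/v1c.png

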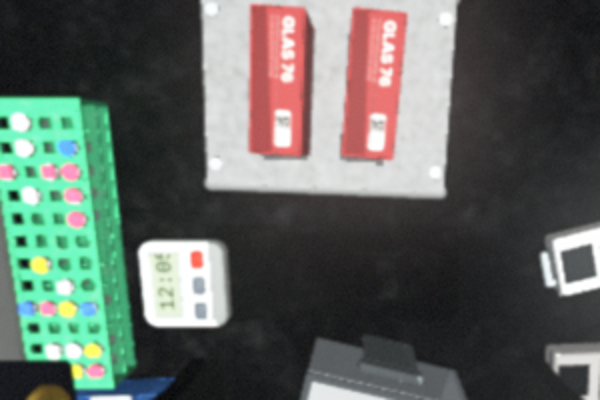

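View pics/v12.png

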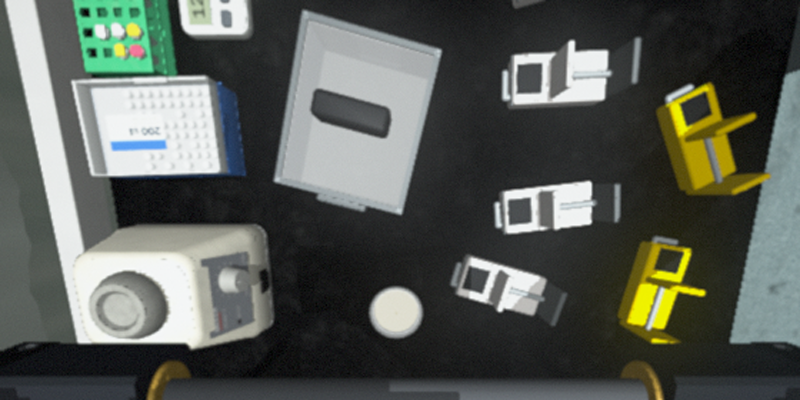

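Both cartons stand upright on the plate, at (280,80) and (372,85) in the crop. The hood's top corners are at (303,12), (441,48), (402,213) and (275,182), with its bar at (351,113). Three loggers show at (555,75), (545,208) and (508,290); the yellow ones are separate.

```bash
python3 - <<'E'
from h import *
im,m=pickle.load(open("v1.pkl","rb"))
for c in ([(250,5),(305,10),(307,155),(249,152)],[(353,8),(407,13),(393,159),(342,155)]):
    P=back([(100+a/2,60+b/2) for a,b in c],.082,m)*1000; print("carton",P.mean(0).round(1),np.linalg.norm(P[0]-P[1]).round(),np.linalg.norm(P[1]-P[2]).round(), np.degrees(np.arctan2(*(P[0]-P[3])[[0,1]])).round(1))
im,m=pickle.load(open("v2.pkl","rb"))
P=back(np.array([(303,12),(441,48),(402,213),(275,182)])/(800/560),.091,m)*1000
print("hood",P.mean(0).round(1),[np.linalg.norm(P[i]-P[i-1]).round() for i in range(4)],[np.degrees(np.arctan2(*(P[i]-P[i-1])[[1,0]])).round(1) for i in range(4)])
P=back(np.array([(314,113),(388,137),(312,90),(390,108)])/(800/560),.11,m)*1000; print(P.round())
for n,z in (("board",0),):
  print("plate", flood(*pickle.load(open("v1.pkl","rb")),(255,80),.022,50))
E
```

```text
carton [692.6  13.5  82. ] 32.0 80.0 -176.5
carton [636.   15.4  82. ] 31.0 82.0 -174.9
hood [641.1 270.1  91. ] [np.float64(132.0), np.float64(112.0), np.float64(133.0), np.float64(113.0)] [np.float64(-104.2), np.float64(166.9), np.float64(76.2), np.float64(-13.5)]
[[671. 270. 110.]
 [613. 287. 110.]
 [672. 253. 110.]
 [611. 266. 110.]]
plate ((681.5697021484375, 10.914051055908203), (90.84367370605469, 5.8953166007995605), 86.30765533447266)
```

```bash
python3 - <<'E'
from h import *
im,m=pickle.load(open("v1.pkl","rb"))
P=back([(100+a/2,60+b/2) for a,b in [(206,186),(445,194),(211,8),(446,19),(215,163),(435,172)]],.022,m)*1000; print(P.round(1),P[:2].mean(0),P[2:].mean(0))
P=back([(100+a/2,60+b/2) for a,b in [(342,155),(393,159)]],.082,m)*1000; print(P)
plan([(0,590,15.5,200,-92.3),(0,590,15.5,38,-92.3)])
E
```

```text
[[755.4  76.8  22. ]
 [583.9  82.7  22. ]
 [743.7 -39.5  22. ]
 [587.  -32.5  22. ]
 [747.9  60.8  22. ]
 [591.5  67.3  22. ]] [669.65715294  79.76733106  22.        ] [667.50802296  14.01426958  22.        ]
[[655.16433217  54.9237163   82.        ]
 [624.09668785  57.34308972  82.        ]]
[[0,35,1,10.5,0,0,0.003],[0,35,0.5,10.5,0,0,0.004],[0,34.5,1,10.5,0,0,0.003],[0,35,0.5,10.5,0,0,0.004],[0,35,0,10.5,0,0,0.003],[0,35,0.5,10.5,0,0,0.003],[0,35,0,10.5,0,0,0.004],[0,34.5,0,10.5,0,0,0.003]]
[[0,35,0,10.5,0,0,0.004],[0,35,-0,10.5,0,0,0.003],[0,35,-0.5,10.5,0,0,0.003],[0,-0,0,32.5,0,0,0],[0,-0,0,32.5,0,0,0],[0,-0,0,32.5,0,0,0],[0,-0,0,32.5,0,0,0],[0,-0,0,32,0,0,0]]
end [590.1  15.4  38.2] -92.27 16
```

{"method": "arm_command", "body": {"motion": [[0,35,1,10.5,0,0,0.003],[0,35,0.5,10.5,0,0,0.004],[0,34.5,1,10.5,0,0,0.003],[0,35,0.5,10.5,0,0,0.004],[0,35,0,10.5,0,0,0.003],[0,35,0.5,10.5,0,0,0.003],[0,35,0,10.5,0,0,0.004],[0,34.5,0,10.5,0,0,0.003]]}}

```text
time_s: 15.1
tcp_pos: [0.5925, 0.1179, 0.2332]
ee_rot: [[-0.031, -1.0, -0.0], [-1.0, 0.031, -0.0], [0.0, 0.0, -1.0]]
wrist_force: [0.5, 0.5, -0.2]
gripper_width: 0.354
gripper_force: 0.0
```

{"method": "arm_command", "body": {"motion": [[0,35,0,10.5,0,0,0.004],[0,35,0,10.5,0,0,0.003],[0,35,-0.5,10.5,0,0,0.003],[0,0,0,32.5,0,0,0],[0,0,0,32.5,0,0,0],[0,0,0,32.5,0,0,0],[0,0,0,32.5,0,0,0],[0,0,0,30,0,0,0]]}}

```text
time_s: 15.9
tcp_pos: [0.5893, 0.0144, 0.0408]
ee_rot: [[-0.041, -0.999, -0.001], [-0.999, 0.041, -0.0], [0.0, 0.001, -1.0]]
wrist_force: [-0.6, -1.1, 0.2]
gripper_width: 0.003
gripper_force: 0.0
```

{"method": "arm_command", "body": {"motion": [[0,0,0,2,0,0,0],[0,0,0,0,0,0,0],[0,0,-4,0,0,0,0],[0,0,-4,0,0,0,0],[0,0,-4,0,0,0,0],[0,0,-4,0,0,0,0],[0,0,-4,0,0,0,0],[0,0,0,0,0,0,0]]}}

```text
time_s: 16.7
tcp_pos: [0.6109, 0.0156, 0.0402]
ee_rot: [[-0.039, -0.999, 0.001], [-0.999, 0.039, 0.0], [-0.0, -0.001, -1.0]]
wrist_force: [-0.8, 0.0, 1.0]
gripper_width: 0.008
gripper_force: 0.3
```

```bash
python3 - <<'E'
from h import *
s=(610,15.5,40,-92.3)
plan([(0,595,15,42,-92.3),(0,595,15,150,-92.3),(87,630,120,290,-90)],start=s)
plan([(87,641,270,200,-13.7),(87,641,270,103,-13.7,20)],start=(630,120,290,-90))
E
```

```text
[[0,1,15,-2,0,0,-0],[0,0,-0,-36,0,0,-0],[0,0,-0,-36,0,0,-0],[0,0,-0,-36,0,0,-0],[87,-21,-6,-28,0,0,-0.008],[87,-21.5,-6.5,-28,0,0,-0.008],[87,-21,-6.5,-28,0,0,-0.008],[87,-21,-6.5,-28,0,0,-0.008]]
[[87,-21,-7,-28,0,0,-0.008]]
end [630.  119.8 290. ] -90.01 9
[[87,-10,-0.5,6,0,0,-0.089],[87,-10,-2,6,0,0,-0.089],[87,-9.5,-2.5,6,0,0,-0.088],[87,-9.5,-3,6,0,0,-0.089],[87,-9,-4.5,6,0,0,-0.089],[87,-9,-5,6,0,0,-0.089],[87,-8,-5.5,6,0,0,-0.088],[87,-8,-6.5,6,0,0,-0.089]]
[[87,-7,-7,6,0,0,-0.089],[87,-6.5,-7.5,6,0,0,-0.089],[87,-5.5,-8.5,6,0,0,-0.089],[87,-5,-8.5,6,0,0,-0.088],[87,-4.5,-9,6,0,0,-0.089],[87,-3,-9.5,6,0,0,-0.089],[87,-2.5,-10,6,0,0,-0.089],[87,-0,0,19.5,0,0,0]]
[[87,-0,0,19.5,0,0,0],[87,-0,0,19,0,0,0],[87,-0,0,19.5,0,0,0],[87,-0,0,19.5,0,0,0]]
end [641.2 270.1 103. ] -13.68 20
```

{"method": "arm_command", "body": {"motion": [[0,1,15,-2,0,0,0],[0,0,0,-36,0,0,0],[0,0,0,-36,0,0,0],[0,0,0,-36,0,0,0],[87,-21,-6,-28,0,0,-0.008],[87,-21.5,-6.5,-28,0,0,-0.008],[87,-21,-6.5,-28,0,0,-0.008],[87,-21,-6.5,-28,0,0,-0.008]]}}

```text
time_s: 17.5
tcp_pos: [0.623, 0.0997, 0.2633]
ee_rot: [[-0.007, -1.0, 0.0], [-1.0, 0.007, 0.0], [-0.0, -0.0, -1.0]]
wrist_force: [1.7, -0.5, 0.1]
gripper_width: 0.279
gripper_force: 0.0
```

{"method": "arm_command", "body": {"motion": [[87,-21,-7,-28,0,0,-0.008],[87,0,0,0,0,0,0],[87,0,0,0,0,0,0]]}}

```text
time_s: 17.8
tcp_pos: [0.6301, 0.1205, 0.2901]
ee_rot: [[0.002, -1.0, 0.0], [-1.0, -0.002, 0.001], [-0.001, -0.0, -1.0]]
wrist_force: [-0.9, 0.3, -0.2]
gripper_width: 0.559
gripper_force: 0.0
```

```bash
python3 - <<'E'
from h import *
im,m=shot("v3"); f=im.astype(int); print(sense()["tcp_pos"],yaw(sense()["ee_rot"]))
red=((f[...,2]-f[...,1]>60)).astype(np.uint8); red[200:]=0
red=cv2.morphologyEx(red,cv2.MORPH_OPEN,np.ones((3,3)))
n,L,st,_=cv2.connectedComponentsWithStats(red)
for i in range(1,n):
    if st[i,4]>500:
        c=cv2.findNonZero((L==i).astype(np.uint8)); k=np.zeros((420,560),np.uint8); cv2.fillConvexPoly(k,cv2.convexHull(c),1)
        x0=back([c.mean(0)[0]],.08,m)[0]*1000
        print(st[i],fitbox(k.astype(float),m,[x0[0],x0[1],-4],(-.016,.016,-.0415,.0415,0,.06),.022))
E
```

```text
[0.62955926 0.11984417 0.28904576] -89.9430757449851
[ 215   61   30   77 1800] (array([694.8,  12.7,  -3.1]), np.float64(387.0), np.float64(2199.0))
[ 263   63   33   77 1716] (array([636.5,  14.9,  -5.1]), np.float64(62.0), np.float64(2138.0))
```

Carton A still measures about 31 mm off the plate's middle, so the push only just touched it. I'll push again, further.

```bash
python3 - <<'E'
from h import *
plan([(0,595,15.5,150,-92.3),(0,595,15.5,38,-92.3,30),(0,617.5,15,38,-92.3,4),(0,617.5,15,38,-92.3),(0,597,15.5,40,-92.3,20),(0,597,15.5,150,-92.3),(87,630,120,290,-90)],start=(630,120,290,-90))
E
```

```text
[[0,21,7,28,0,0,0.008],[0,21,7,28,0,0,0.008],[0,21,6.5,28,0,0,0.008],[0,21,6.5,28,0,0,0.008],[0,21,6.5,28,0,0,0.008],[0,0,-0,28,0,0,0],[0,0,-0,28,0,0,0],[0,0,-0,28,0,0,0]]
[[0,0,-0,28,0,0,0],[0,-0,-4,0,0,0,0],[0,-0,-3.5,0,0,0,0],[0,-0,-4,0,0,0,0],[0,-0,-3.5,0,0,0,0],[0,-0.5,-4,0,0,0,0],[0,0,-3.5,0,0,0,0],[0,0,-0,0,0,0,0]]
[[0,0,10,-1,0,0,0],[0,0.5,10.5,-1,0,0,0],[0,-0,-0,-36.5,0,0,0],[0,-0,-0,-37,0,0,0],[0,-0,-0,-36.5,0,0,0],[87,-21,-6,-28,0,0,-0.008],[87,-21.5,-6,-28,0,0,-0.008],[87,-21,-6,-28,0,0,-0.008]]
[[87,-21,-6,-28,0,0,-0.008],[87,-21,-6.5,-28,0,0,-0.008]]
end [629.8 120.2 290. ] -90.0 26
```

{"method": "arm_command", "body": {"motion": [[0,21,7,28,0,0,0.008],[0,21,7,28,0,0,0.008],[0,21,6.5,28,0,0,0.008],[0,21,6.5,28,0,0,0.008],[0,21,6.5,28,0,0,0.008],[0,0,0,28,0,0,0],[0,0,0,28,0,0,0],[0,0,0,28,0,0,0]]}}

```text
time_s: 18.65
tcp_pos: [0.5936, 0.014, 0.064]
ee_rot: [[-0.041, -0.999, -0.002], [-0.999, 0.041, -0.001], [0.001, 0.002, -1.0]]
wrist_force: [-0.4, 0.6, 0.0]
gripper_width: 0.061
gripper_force: 0.0
```

{"method": "arm_command", "body": {"motion": [[0,0,0,28,0,0,0],[0,0,-4,0,0,0,0],[0,0,-3.5,0,0,0,0],[0,0,-4,0,0,0,0],[0,0,-3.5,0,0,0,0],[0,0,-4,0,0,0,0],[0,0,-3.5,0,0,0,0],[0,0,0,0,0,0,0]]}}

```text
time_s: 19.45
tcp_pos: [0.6183, 0.0146, 0.0385]
ee_rot: [[-0.039, -0.999, 0.001], [-0.999, 0.039, 0.0], [-0.0, -0.001, -1.0]]
wrist_force: [-1.0, -0.7, -0.3]
gripper_width: 0.003
gripper_force: 0.3
```

{"method": "arm_command", "body": {"motion": [[0,0,10,-1,0,0,0],[0,0.5,10.5,-1,0,0,0],[0,0,0,-36.5,0,0,0],[0,0,0,-37,0,0,0],[0,0,0,-36.5,0,0,0],[87,-21,-6,-28,0,0,-0.008],[87,-21.5,-6,-28,0,0,-0.008],[87,-21,-6,-28,0,0,-0.008]]}}

```text
time_s: 20.25
tcp_pos: [0.6161, 0.0783, 0.2355]
ee_rot: [[-0.015, -1.0, 0.0], [-1.0, 0.015, 0.0], [-0.0, -0.0, -1.0]]
wrist_force: [-0.3, -0.3, -0.2]
gripper_width: 0.194
gripper_force: 0.0
```

{"method": "arm_command", "body": {"motion": [[87,-21,-6,-28,0,0,-0.008],[87,-21,-6.5,-28,0,0,-0.008],[87,0,0,0,0,0,0],[87,0,0,0,0,0,0]]}}

```text
time_s: 20.65
tcp_pos: [0.6292, 0.1202, 0.2901]
ee_rot: [[0.002, -1.0, 0.0], [-1.0, -0.002, 0.001], [-0.001, -0.0, -1.0]]
wrist_force: [-0.4, -0.2, 0.5]
gripper_width: 0.561
gripper_force: 0.0
```

```bash
python3 - <<'E'
from h import *
im,m=shot("v4"); f=im.astype(int); print(sense()["tcp_pos"],yaw(sense()["ee_rot"]))
red=((f[...,2]-f[...,1]>60)).astype(np.uint8); red[200:]=0
red=cv2.morphologyEx(red,cv2.MORPH_OPEN,np.ones((3,3)))
n,L,st,_=cv2.connectedComponentsWithStats(red)
for i in range(1,n):
    if st[i,4]>500:
        c=cv2.findNonZero((L==i).astype(np.uint8)); k=np.zeros((420,560),np.uint8); cv2.fillConvexPoly(k,cv2.convexHull(c),1)
        x0=back([c.mean(0)[0]],.08,m)[0]*1000
        print(st[i],fitbox(k.astype(float),m,[x0[0],x0[1],-4],(-.016,.016,-.0415,.0415,0,.06),.022))
E
```

```text
[0.62880513 0.1195568  0.28912855] -89.93203212403411
[ 215   61   29   77 1783] (array([694.6,  12.7,  -1.4]), np.float64(423.0), np.float64(2166.0))
[ 258   63   30   77 1713] (array([642.9,  14.8,  -3.1]), np.float64(58.0), np.float64(2131.0))
```

Carton A is now at about −24 mm and B at about +27 mm. Next, the hood.

{"method": "arm_command", "body": {"motion": [[87,-10,-0.5,6,0,0,-0.089],[87,-10,-2,6,0,0,-0.089],[87,-9.5,-2.5,6,0,0,-0.088],[87,-9.5,-3,6,0,0,-0.089],[87,-9,-4.5,6,0,0,-0.089],[87,-9,-5,6,0,0,-0.089],[87,-8,-5.5,6,0,0,-0.088],[87,-8,-6.5,6,0,0,-0.089]]}}

```text
time_s: 21.5
tcp_pos: [0.6347, 0.1988, 0.2401]
ee_rot: [[0.654, -0.756, -0.003], [-0.756, -0.654, -0.001], [-0.001, 0.003, -1.0]]
wrist_force: [-0.2, 1.7, -0.1]
gripper_width: 0.997
gripper_force: 0.0
```

{"method": "arm_command", "body": {"motion": [[87,-7,-7,6,0,0,-0.089],[87,-6.5,-7.5,6,0,0,-0.089],[87,-5.5,-8.5,6,0,0,-0.089],[87,-5,-8.5,6,0,0,-0.088],[87,-4.5,-9,6,0,0,-0.089],[87,-3,-9.5,6,0,0,-0.089],[87,-2.5,-10,6,0,0,-0.089],[87,0,0,0,0,0,0]]}}

```text
time_s: 22.3
tcp_pos: [0.6397, 0.2692, 0.1971]
ee_rot: [[0.972, -0.236, -0.005], [-0.236, -0.972, -0.002], [-0.004, 0.003, -1.0]]
wrist_force: [0.4, -0.7, -0.3]
gripper_width: 1.004
gripper_force: 0.0
```

```bash
python3 - <<'E'
from h import *
print(sense()["tcp_pos"],yaw(sense()["ee_rot"]))
capture("top"); print(find_in("hood_grip","top")[:2],find_in("hood","top")[:1])
m=camera_model("top"); print("expect bar/top px (col,row)",proj([[.641,.270,.126],[.641,.27,.091]],m).round(1))
plan([(87,641,270,104,-13.7,20)])
E
```

```text
[0.63966128 0.26918773 0.19709583] -13.629313440832531
[{'location': [164.0, 230.3], 'p': 0.72}] [{'location': [160.2, 230.6], 'p': 0.91}]
expect bar/top px (col,row) [[228.9 151.6]
 [229.8 155.6]]
[[87,-0,-0.5,19,0,0,-0],[87,-0,-0,19,0,0,-0],[87,-0,-0.5,19.5,0,0,-0.001],[87,-0,-0,19,0,0,0],[87,-0,-0.5,19,0,0,0]]
end [641.2 270.1 104.1] -13.69 5
```

{"method": "arm_command", "body": {"motion": [[87,0,-0.5,19,0,0,0],[87,0,0,19,0,0,0],[87,0,-0.5,19.5,0,0,0],[87,0,0,19,0,0,0],[87,0,-0.5,17,0,0,0],[87,0,0,0,0,0,0],[87,0,0,0,0,0,0]]}}

```text
time_s: 23.15
tcp_pos: [0.6418, 0.2706, 0.1071]
ee_rot: [[0.972, -0.236, 0.001], [-0.236, -0.972, -0.0], [0.001, 0.0, -1.0]]
wrist_force: [0.4, 0.6, -0.0]
gripper_width: 1.001
gripper_force: 0.0
```

{"method": "arm_command", "body": {"motion": [[10,0,0,0,0,0,0],[10,0,0,0,0,0,0],[10,0,0,0,0,0,0],[10,0,0,0,0,0,0],[10,0,0,0,0,0,0],[10,0,0,0,0,0,0],[10,0,0,0,0,0,0],[10,0,0,0,0,0,0]]}}

```text
time_s: 23.95
tcp_pos: [0.6415, 0.2711, 0.1065]
ee_rot: [[0.972, -0.236, -0.0], [-0.236, -0.972, -0.0], [-0.0, 0.0, -1.0]]
wrist_force: [-0.2, -0.7, -0.7]
gripper_width: 0.357
gripper_force: 0.0
```

{"method": "arm_command", "body": {"motion": [[10,0,0,0,0,0,0],[10,0,0,0,0,0,0],[10,0,0,0,0,0,0]]}}

```text
time_s: 24.25
tcp_pos: [0.6414, 0.271, 0.1065]
ee_rot: [[0.972, -0.236, -0.0], [-0.236, -0.972, -0.0], [-0.0, 0.0, -1.0]]
wrist_force: [0.3, -0.2, 0.8]
gripper_width: 0.227
gripper_force: 30.0
```

```bash
python3 - <<'E'
from h import *
plan([(10,641.4,271,217,-13.7,25),(10,668,14.2,217,-2.3,30),(10,668,14.2,140,-2.3,15)])
E
```

```text
[[10,-0,0,-22,0,0,0],[10,-0,0,-22,0,0,0.001],[10,-0,0,-22.5,0,0,-0],[10,-0,0,-22,0,0,0],[10,-0,0,-22,0,0,0],[10,9.5,27,-0,0,0,-0.022],[10,9,27.5,-0,0,0,-0.022],[10,8.5,27,-0,0,0,-0.022]]
[[10,8,28,-0,0,0,-0.022],[10,7,27.5,-0,0,0,-0.022],[10,6.5,28,-0,0,0,-0.022],[10,6,28,-0,0,0,-0.023],[10,5.5,28,-0,0,0,-0.022],[10,4.5,28.5,-0,0,0,-0.022],[10,0,0,13,0,0,0],[10,0,0,12.5,0,0,0]]
[[10,0,0,13,0,0,0],[10,0,0,13,0,0,0],[10,0,0,12.5,0,0,0],[10,0,0,13,0,0,0]]
end [667.8  14.3 140. ] -2.28 20
```

{"method": "arm_command", "body": {"motion": [[10,0,0,-22,0,0,0],[10,0,0,-22,0,0,0.001],[10,0,0,-22.5,0,0,0],[10,0,0,-22,0,0,0],[10,0,0,-22,0,0,0],[10,9.5,27,0,0,0,-0.022],[10,9,27.5,0,0,0,-0.022],[10,8.5,27,0,0,0,-0.022]]}}

```text
time_s: 25.05
tcp_pos: [0.6495, 0.185, 0.216]
ee_rot: [[0.985, -0.171, -0.002], [-0.171, -0.985, -0.0], [-0.002, 0.0, -1.0]]
wrist_force: [0.8, 0.2, -3.7]
gripper_width: 0.225
gripper_force: 30.0
```

{"method": "arm_command", "body": {"motion": [[10,8,28,0,0,0,-0.022],[10,7,27.5,0,0,0,-0.022],[10,6.5,28,0,0,0,-0.022],[10,6,28,0,0,0,-0.023],[10,5.5,28,0,0,0,-0.022],[10,4.5,28.5,0,0,0,-0.022],[10,0,0,0,0,0,0],[10,0,0,0,0,0,0]]}}

```text
time_s: 25.85
tcp_pos: [0.6674, 0.0138, 0.2161]
ee_rot: [[0.999, -0.042, -0.002], [-0.042, -0.999, 0.0], [-0.002, -0.0, -1.0]]
wrist_force: [0.5, -0.1, -2.4]
gripper_width: 0.227
gripper_force: 30.0
```

{"method": "arm_command", "body": {"motion": [[10,0,0,0,0,0,0],[10,0,0,0,0,0,0]]}}

```text
time_s: 26.05
tcp_pos: [0.6677, 0.0154, 0.2168]
ee_rot: [[0.999, -0.039, -0.0], [-0.039, -0.999, 0.0], [-0.0, -0.0, -1.0]]
wrist_force: [0.0, -0.3, -3.7]
gripper_width: 0.225
gripper_force: 30.0
```

{"method": "arm_command", "body": {"motion": [[10,0,0,13,0,0,0],[10,0,0,13,0,0,0],[10,0,0,13,0,0,0],[10,0,0,13,0,0,0],[10,0,0,13,0,0,0],[10,0,0,10,0,0,0],[10,0,0,0,0,0,0],[10,0,0,0,0,0,0]]}}

```text
time_s: 26.85
tcp_pos: [0.6681, 0.0143, 0.142]
ee_rot: [[0.999, -0.04, 0.0], [-0.04, -0.999, -0.0], [0.0, 0.0, -1.0]]
wrist_force: [-0.1, -0.2, -1.7]
gripper_width: 0.229
gripper_force: 30.0
```

{"method": "arm_command", "body": {"motion": [[10,0,0,4,0,0,0],[10,0,0,4,0,0,0],[10,0,0,4,0,0,0],[10,0,0,2,0,0,0],[10,0,0,0,0,0,0],[10,0,0,0,0,0,0]]}}

```text
time_s: 27.45
tcp_pos: [0.668, 0.0143, 0.1281]
ee_rot: [[0.999, -0.04, 0.0], [-0.04, -0.999, -0.0], [0.0, 0.0, -1.0]]
wrist_force: [-0.3, 0.8, -2.9]
gripper_width: 0.23
gripper_force: 30.0
```

Not yet on the lips (they should touch at about 126). I'll press down in small steps to about 112 for the snap.

{"method": "arm_command", "body": {"motion": [[10,0,0,2,0,0,0],[10,0,0,2,0,0,0],[10,0,0,2,0,0,0],[10,0,0,0,0,0,0]]}}

```text
time_s: 27.85
tcp_pos: [0.669, 0.0138, 0.125]
ee_rot: [[0.999, -0.039, 0.004], [-0.039, -0.999, -0.001], [0.004, 0.001, -1.0]]
wrist_force: [-2.5, -1.0, 7.6]
gripper_width: 0.226
gripper_force: 30.0
```

{"method": "arm_command", "body": {"motion": [[10,0,0,2,0,0,0],[10,0,0,2,0,0,0],[10,0,0,0,0,0,0]]}}

```text
time_s: 28.15
tcp_pos: [0.6702, 0.0138, 0.1233]
ee_rot: [[0.999, -0.038, 0.007], [-0.038, -0.999, -0.001], [0.007, 0.001, -1.0]]
wrist_force: [-2.8, -2.2, 12.5]
gripper_width: 0.227
gripper_force: 30.0
```

{"method": "arm_command", "body": {"motion": [[10,0,0,2,0,0,0],[10,0,0,2,0,0,0],[10,0,0,0,0,0,0]]}}

```text
time_s: 28.45
tcp_pos: [0.67, 0.0138, 0.117]
ee_rot: [[0.999, -0.039, 0.007], [-0.039, -0.999, -0.001], [0.007, 0.0, -1.0]]
wrist_force: [3.0, -3.2, -4.9]
gripper_width: 0.228
gripper_force: 30.1
```

{"method": "arm_command", "body": {"motion": [[10,0,0,2,0,0,0],[10,0,0,2,0,0,0],[10,0,0,0,0,0,0]]}}

```text
time_s: 28.75
tcp_pos: [0.6678, 0.0137, 0.1123]
ee_rot: [[0.999, -0.039, 0.0], [-0.039, -0.999, -0.001], [0.0, 0.001, -1.0]]
wrist_force: [-3.2, -2.7, 9.5]
gripper_width: 0.227
gripper_force: 30.0
```

{"method": "arm_command", "body": {"motion": [[10,0,0,2,0,0,0],[10,0,0,2,0,0,0],[10,0,0,0,0,0,0]]}}

```text
time_s: 29.05
tcp_pos: [0.6679, 0.0137, 0.1122]
ee_rot: [[0.999, -0.039, 0.002], [-0.039, -0.999, -0.002], [0.002, 0.002, -1.0]]
wrist_force: [-9.4, -1.5, 22.9]
gripper_width: 0.231
gripper_force: 30.0
```

Snapped home: TCP stopped at 112 with 23 N, so the origin is about 22 mm up. Releasing and rising.

{"method": "arm_command", "body": {"motion": [[10,0,0,-4,0,0,0],[87,0,0,0,0,0,0],[87,0,0,0,0,0,0],[87,0,0,0,0,0,0],[87,0,0,-5,0,0,0],[87,0,0,-30,0,0,0],[87,0,0,-40,0,0,0],[87,0,0,-40,0,0,0]]}}

```text
time_s: 29.85
tcp_pos: [0.6676, 0.0144, 0.2258]
ee_rot: [[0.999, -0.04, -0.002], [-0.04, -0.999, -0.0], [-0.002, 0.001, -1.0]]
wrist_force: [0.8, 0.6, 0.4]
gripper_width: 0.785
gripper_force: 0.0
```

```bash
cat >> h.py <<'E'
PARTS=[(-.035,.055,-.022,.022,0,.026),(.014,.020,-.018,.018,.026,.070),(-.042,-.036,-.018,.018,.026,.070)]
def pose(q,V,z0=0):
    c,s=np.cos(np.radians(q[2])),np.sin(np.radians(q[2])); return np.asarray(V)@np.array([[c,s,0],[-s,c,0],[0,0,1]])+[q[0]/1000,q[1]/1000,z0]
def lmask(q,m,z0=0,parts=PARTS):
    return np.max([hullmask(pose(q,[[a,b,c] for a in d[:2] for b in d[2:4] for c in d[4:]],z0),m) for d in parts],axis=0)
def whitemask(im,m,x,y,thr=60):
    """bright blob around world point, holes filled"""
    p=proj([[x/1000,y/1000,.02]],m)[0]; v=im.max(2).astype(np.uint8); k=(v>thr).astype(np.uint8)
    n,L,st,ce=cv2.connectedComponentsWithStats(k); r=80
    big=[i for i in range(1,n) if 300<st[i,4]<12000]; i=min(big,key=lambda i:np.linalg.norm(ce[i]-p))
    c=cv2.findContours((L==i).astype(np.uint8),cv2.RETR_EXTERNAL,cv2.CHAIN_APPROX_NONE)[0]; o=np.zeros(k.shape,np.uint8); cv2.drawContours(o,c,-1,1,-1); return o.astype(float),st[i]
def fitlog(im,m,x0,thr=60):
    k,st=whitemask(im,m,x0[0],x0[1],thr)
    f=lambda q:np.abs(lmask(q,m)-k).sum()
    best=None
    for a in (-15,0,15):
        s=np.array([x0[0],x0[1],x0[2]+a],float)
        r=minimize(f,s,method="Nelder-Mead",options=dict(xatol=.1,fatol=1,initial_simplex=s+np.array([[0,0,0],[12,0,0],[0,12,0],[0,0,8]])))
        if best is None or r.fun<best.fun: best=r
    return best.x.round(1),round(best.fun),k.sum(),st
E
python3 - <<'E'
from h import *
im2,m2=pickle.load(open("v2.pkl","rb")); im1,m1=pickle.load(open("w1.pkl","rb")); im0=cv2.imread("pics/w0.png"); m0=pickle.load(open("w0.pkl","rb"))
O=im2.copy()
for n,im,m,q in (("L1",im2,m2,(480,424,-20)),("L2",im2,m2,(440,345,0)),("L3",im2,m2,(440,222,0)),("L4",im0,m0,(445,123,12)),("L3",im0,m0,(440,222,0))):
    r=fitlog(im,m,q); print(n,r)
    if im is im2:
        for c in cv2.findContours((lmask(r[0],m)>.5).astype(np.uint8),cv2.RETR_EXTERNAL,cv2.CHAIN_APPROX_NONE)[0]: cv2.drawContours(O,[c],-1,(0,0,255),1)
cv2.imwrite("pics/ov.png",cv2.resize(O[:260,300:480],(540,780))[:600])
cv2.imwrite("pics/ov.png",cv2.resize(O[0:240,300:480],(450,600),interpolation=cv2.INTER_NEAREST))
E
```

```text
L1 (array([492.7, 429. , -15.5]), 424, np.float64(1984.0), array([ 315,  178,   72,   44, 1937], dtype=int32))
L2 (array([451.5, 345. ,   6.9]), 541, np.float64(2212.0), array([ 345,  126,   75,   39, 2212], dtype=int32))
L3 (array([446.7, 222.7,   2.1]), 739, np.float64(3016.0), array([ 350,   27,   82,   50, 3005], dtype=int32))
L4 (array([446.7, 122.6,  14.1]), 3677, np.float64(5870.0), array([ 290,  135,   89,  114, 5602], dtype=int32))
L3 (array([441.3, 221.6,   3.5]), 3847, np.float64(5870.0), array([ 290,  135,   89,  114, 5602], dtype=int32))
```

View pics/ov.png

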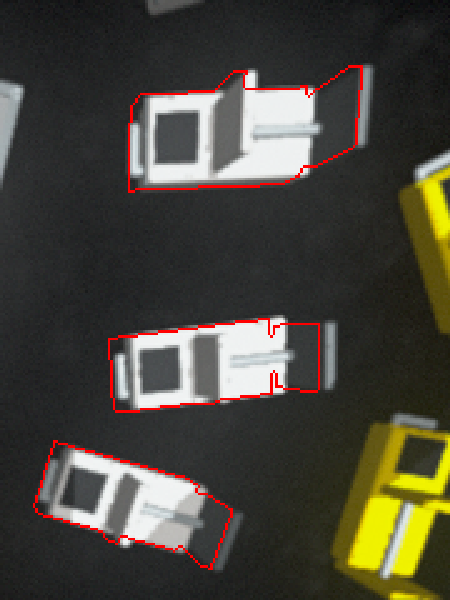

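The fits are good across the case and in yaw, but the unmodelled hook bar and the dark rear tab shift them about 9 mm along the nose. I'll refit with the hook added and the rear tab left out.

```bash
cat >> h.py <<'E'
PARTS[:]=[(-.035,.055,-.022,.022,0,.026),(.014,.020,-.018,.018,.026,.070),(.055,.063,-.012,.016,.009,.015)]
E
python3 - <<'E'
from h import *
im2,m2=pickle.load(open("v2.pkl","rb")); im1,m1=pickle.load(open("w1.pkl","rb")); im4,m4=pickle.load(open("v4.pkl","rb"))
for n,im,m,q in (("L1",im2,m2,(480,424,-15)),("L2",im2,m2,(440,345,5)),("L3",im2,m2,(440,222,2)),("L4",im1,m1,(445,123,12)),("L4",im1,m1,(445,123,12))):
    for thr in (70,100): print(n,thr,fitlog(im,m,q,thr))
print(sense()["tcp_pos"])
E
```

```text
L1 70 (array([485.6, 431.3, -15.7]), 72, np.float64(1911.0), array([ 315,  178,   68,   43, 1857], dtype=int32))
L1 100 (array([485. , 431.9, -16.5]), 151, np.float64(1769.0), array([ 316,  179,   67,   42, 1548], dtype=int32))
L2 70 (array([442.4, 343.8,   6.6]), 88, np.float64(2168.0), array([ 345,  126,   74,   39, 2168], dtype=int32))
L2 100 (array([442.2, 343.7,   6.6]), 87, np.float64(2104.0), array([ 346,  126,   72,   38, 1801], dtype=int32))
L3 70 (array([440.9, 222.1,   2.4]), 90, np.float64(2906.0), array([ 351,   27,   79,   49, 2906], dtype=int32))
L3 100 (array([441. , 222. ,   3.3]), 280, np.float64(2654.0), array([ 351,   28,   78,   46, 2257], dtype=int32))
L4 70 (array([446.2, 122.5,  14.3]), 216, np.float64(1997.0), array([ 275,  210,   74,   46, 1828], dtype=int32))
L4 100 (array([446.1, 123.3,  14.4]), 109, np.float64(1740.0), array([ 276,  211,   63,   44, 1545], dtype=int32))
L4 70 (array([446.2, 122.5,  14.3]), 216, np.float64(1997.0), array([ 275,  210,   74,   46, 1828], dtype=int32))
L4 100 (array([446.1, 123.3,  14.4]), 109, np.float64(1740.0), array([ 276,  211,   63,   44, 1545], dtype=int32))
[0.66763085 0.0144248  0.22579697]
```

```bash
python3 - <<'E'
from h import *
plan([(87,510,-215,320,-92)])
E
```

```text
[[87,-8,13,-5,0,0,0.087],[87,-7.5,14,-5.5,0,0,0.087],[87,-5.5,14,-5,0,0,0.087],[87,-5,15,-5.5,0,0,0.087],[87,-3,15,-5,0,0,0.087],[87,-2,15.5,-5.5,0,0,0.087],[87,-0.5,15.5,-5,0,0,0.087],[87,0.5,15.5,-5.5,0,0,0.087]]
[[87,2,15,-5,0,0,0.087],[87,3.5,15,-5.5,0,0,0.087],[87,4.5,15,-5,0,0,0.087],[87,6,14,-5.5,0,0,0.087],[87,7.5,14,-5,0,0,0.087],[87,8,13,-5.5,0,0,0.087],[87,9.5,12,-5,0,0,0.087],[87,10.5,11.5,-5,0,0,0.087]]
[[87,11.5,10.5,-5.5,0,0,0.087],[87,12,9.5,-5,0,0,0.087]]
end [ 509.9 -214.8  319.8] -91.99 18
```

{"method": "arm_command", "body": {"motion": [[87,-8,13,-5,0,0,0.087],[87,-7.5,14,-5.5,0,0,0.087],[87,-5.5,14,-5,0,0,0.087],[87,-5,15,-5.5,0,0,0.087],[87,-3,15,-5,0,0,0.087],[87,-2,15.5,-5.5,0,0,0.087],[87,-0.5,15.5,-5,0,0,0.087],[87,0.5,15.5,-5.5,0,0,0.087]]}}

```text
time_s: 30.65
tcp_pos: [0.5973, -0.0881, 0.2672]
ee_rot: [[0.739, -0.674, -0.0], [-0.674, -0.739, 0.0], [-0.0, 0.0, -1.0]]
wrist_force: [0.2, 0.2, -0.9]
gripper_width: 0.998
gripper_force: 0.0
```

{"method": "arm_command", "body": {"motion": [[87,2,15,-5,0,0,0.087],[87,3.5,15,-5.5,0,0,0.087],[87,4.5,15,-5,0,0,0.087],[87,6,14,-5.5,0,0,0.087],[87,7.5,14,-5,0,0,0.087],[87,8,13,-5.5,0,0,0.087],[87,9.5,12,-5,0,0,0.087],[87,10.5,11.5,-5,0,0,0.087]]}}

```text
time_s: 31.45
tcp_pos: [0.5275, -0.1899, 0.3088]
ee_rot: [[0.135, -0.991, 0.0], [-0.991, -0.135, 0.0], [-0.0, -0.0, -1.0]]
wrist_force: [-0.5, 0.1, 0.2]
gripper_width: 1.0
gripper_force: 0.0
```

{"method": "arm_command", "body": {"motion": [[87,11.5,10.5,-5.5,0,0,0.087],[87,12,9.5,-5,0,0,0.087],[87,0,0,0,0,0,0],[87,0,0,0,0,0,0],[87,0,0,0,0,0,0]]}}

```text
time_s: 31.95
tcp_pos: [0.5103, -0.2144, 0.3186]
ee_rot: [[-0.034, -0.999, -0.001], [-0.999, 0.034, 0.0], [-0.0, 0.001, -1.0]]
wrist_force: [0.4, -0.0, -0.3]
gripper_width: 0.998
gripper_force: 0.0
```

```bash
python3 - <<'E'
from h import *
im,m=shot("b1"); print(sense()["tcp_pos"],yaw(sense()["ee_rot"])); p=proj([[.503,-.33,.008]],m)[0].astype(int); print(p)
r=flood(im,m,(int(p[0]),int(p[1])),.008,50); print(r)
O=cv2.resize(im[0:260,80:480],(800,520),interpolation=cv2.INTER_CUBIC)
cv2.imwrite("pics/b1c.png",O)
E
```

```text
[ 0.51034283 -0.21432216  0.31862319] -91.92559082078223
[285 102]
((504.5544738769531, -334.23992919921875), (243.33035278320312, 125.88127136230469), 81.41719818115234)
```

View pics/b1c.png

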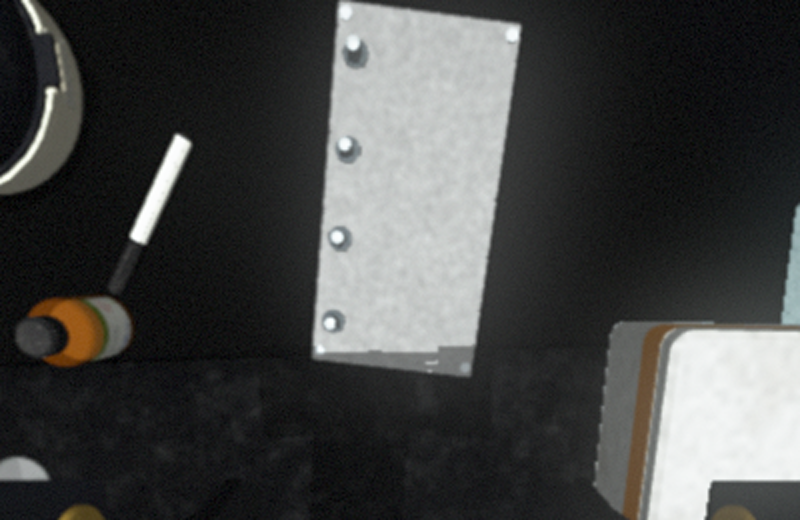

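The board's corners are at (340,2), (520,24), (471,377) and (314,358), and the post tops at about (352,43), (345,146), (338,237) and (332,322).

```bash
python3 - <<'E'
from h import *
im,m=pickle.load(open("b1.pkl","rb")); f=lambda L:[(80+a/2,b/2) for a,b in L]
C=back(f([(340,2),(520,24),(471,377),(314,358)]),.008,m)*1000; print(C.round(1),C.mean(0).round(1),[np.linalg.norm(C[i]-C[i-1]).round() for i in range(4)])
P=back(f([(352,42),(345,144),(338,235),(332,320)]),.03,m)*1000; print("posts",P.round(1))
# rigid fit: corners + posts
M=np.array([[64,-125],[-64,-125],[-64,125],[64,125],[50,-93],[50,-31],[50,31],[50,93.]]); W=np.r_[C,P][:,:2]
a=M-M.mean(0); b=W-W.mean(0); th=np.arctan2((a[:,0]*b[:,1]-a[:,1]*b[:,0]).sum(),(a*b).sum()); R=np.array([[np.cos(th),-np.sin(th)],[np.sin(th),np.cos(th)]])
t=W.mean(0)-R@M.mean(0); print("board",t.round(1),np.degrees(th).round(2)); print((M@R.T+t-W).round(1)); print("posts",(M[4:]@R.T+t).round(1))
# placing TCP: post at logger (66,-1); grip centre at logger (-1,0)
for p in M[4:]: print(p,"TCP", (R@(p-[66,-1]+[-1,0])+t).round(1), "yaw",(np.degrees(th)-90).round(1))
E
```

```text
[[ 547.8 -462.1    8. ]
 [ 424.3 -444.7    8. ]
 [ 459.6 -198.7    8. ]
 [ 584.  -218.2    8. ]] [ 503.9 -330.9    8. ] [np.float64(247.0), np.float64(125.0), np.float64(249.0), np.float64(126.0)]
posts [[ 539.5 -430.4   30. ]
 [ 547.9 -368.7   30. ]
 [ 556.6 -309.1   30. ]
 [ 564.9 -249.1   30. ]]
board [ 503.3 -331.5] -8.35
[[ 0.7 -2.3]
 [-2.4 -1.2]
 [-1.4  0.1]
 [ 0.8  1.1]
 [-0.2 -0.3]
 [ 0.4 -0.8]
 [ 0.7  1. ]
 [ 1.4  2.4]]
posts [[ 539.3 -430.8]
 [ 548.3 -369.4]
 [ 557.3 -308.1]
 [ 566.3 -246.7]]
[ 50. -93.] TCP [ 473.2 -420. ] yaw -98.4
[ 50. -31.] TCP [ 482.2 -358.7] yaw -98.4
[50. 31.] TCP [ 491.2 -297.4] yaw -98.4
[50. 93.] TCP [ 500.2 -236. ] yaw -98.4
```

```bash
cat >> h.py <<'E'
LOG={"L1":(485.6,431.3,-15.7),"L2":(442.4,343.8,6.6),"L3":(441,222,2.4),"L4":(446.1,123.0,14.3)}
def check(names,ref="pics/top0.png"):
    m=camera_model("top"); im=capture("top")[:,:,::-1]; cv2.imwrite("pics/topnow.png",im); a=cv2.imread(ref)
    d=cv2.absdiff(cv2.GaussianBlur(im,(3,3),0),cv2.GaussianBlur(a,(3,3),0)).max(2)
    for n in names:
        x,y,_=LOG[n]; c,r=proj([[x/1000,y/1000,.03]],m)[0].astype(int); w=d[r-16:r+16,c-14:c+14]; print(n,"changed px",int((w>50).sum()))
E
python3 - <<'E'
from h import *
check(LOG)
plan([(87,438.4,121,150,-75.7,40),(87,438.4,121,41,-75.7,18)])
E
```

```text
L1 changed px 504
L2 changed px 29
L3 changed px 0
L4 changed px 386
[[87,-33.5,8.5,17,0,0,-0.028],[87,-33.5,7,16.5,0,0,-0.029],[87,-33.5,6.5,17,0,0,-0.028],[87,-34,5.5,17,0,0,-0.028],[87,-34,4.5,17,0,0,-0.029],[87,-34,3.5,16.5,0,0,-0.028],[87,-34,2.5,17,0,0,-0.028],[87,-34.5,2,17,0,0,-0.029]]
[[87,-34,0.5,17,0,0,-0.028],[87,-34.5,-0.5,16.5,0,0,-0.028],[87,0,0,15.5,0,0,-0],[87,0,0,15.5,0,0,-0],[87,0,0,16,0,0,-0],[87,0,0,15.5,0,0,-0],[87,0,0,15.5,0,0,-0],[87,0,0,15.5,0,0,-0]]
[[87,0,0,15.5,0,0,-0]]
end [438.5 121.1  41.1] -75.71 17
```

```bash
python3 -c "
import cv2
im=cv2.imread('pics/topnow.png'); cv2.imwrite('pics/tn.png',cv2.resize(im[130:290,140:420],None,fx=2.85,fy=2.85,interpolation=cv2.INTER_CUBIC))"
```

```text
(no output)
```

View pics/tn.png

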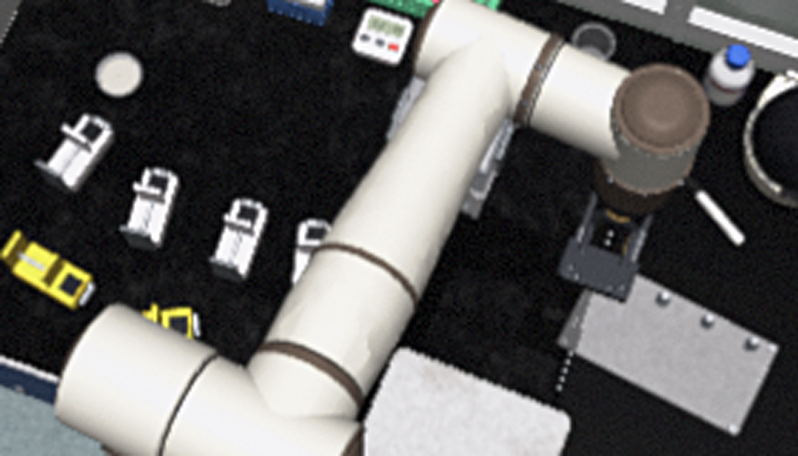

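L1 was knocked, from crop (105,155) to (78,150), so I'll re-measure it later. L4 is only partly covered by the arm and hasn't moved. Grasping L4 now.

{"method": "arm_command", "body": {"motion": [[87,-33.5,8.5,17,0,0,-0.028],[87,-33.5,7,16.5,0,0,-0.029],[87,-33.5,6.5,17,0,0,-0.028],[87,-34,5.5,17,0,0,-0.028],[87,-34,4.5,17,0,0,-0.029],[87,-34,3.5,16.5,0,0,-0.028],[87,-34,2.5,17,0,0,-0.028],[87,-34.5,2,17,0,0,-0.029]]}}

```text
time_s: 32.85
tcp_pos: [0.4523, 0.0553, 0.1835]
ee_rot: [[0.193, -0.981, 0.001], [-0.981, -0.193, 0.0], [-0.0, -0.001, -1.0]]
wrist_force: [1.0, 0.4, 0.7]
gripper_width: 0.995
gripper_force: 0.0
```

{"method": "arm_command", "body": {"motion": [[87,-34,0.5,17,0,0,-0.028],[87,-34.5,-0.5,16.5,0,0,-0.028],[87,0,0,0,0,0,0],[87,0,0,15.5,0,0,0],[87,0,0,15.5,0,0,0],[87,0,0,16,0,0,0],[87,0,0,15.5,0,0,0],[87,0,0,15.5,0,0,0]]}}

```text
time_s: 33.65
tcp_pos: [0.4391, 0.1207, 0.0722]
ee_rot: [[0.246, -0.969, 0.001], [-0.969, -0.246, 0.0], [-0.0, -0.001, -1.0]]
wrist_force: [0.8, 0.4, -0.4]
gripper_width: 0.998
gripper_force: 0.0
```

{"method": "arm_command", "body": {"motion": [[87,0,0,15.5,0,0,0],[87,0,0,14,0,0,0],[87,0,0,0,0,0,0],[87,0,0,0,0,0,0]]}}

```text
time_s: 34.05
tcp_pos: [0.439, 0.1207, 0.0433]
ee_rot: [[0.246, -0.969, 0.0], [-0.969, -0.246, -0.0], [0.0, -0.0, -1.0]]
wrist_force: [0.3, 0.2, -0.2]
gripper_width: 0.998
gripper_force: 0.0
```

{"method": "arm_command", "body": {"motion": [[38,0,0,0,0,0,0],[38,0,0,0,0,0,0],[38,0,0,0,0,0,0],[38,0,0,0,0,0,0],[38,0,0,0,0,0,0],[38,0,0,0,0,0,0],[38,0,0,0,0,0,0],[38,0,0,0,0,0,0]]}}

```text
time_s: 34.85
tcp_pos: [0.4398, 0.1213, 0.0438]
ee_rot: [[0.246, -0.969, 0.002], [-0.969, -0.246, 0.001], [-0.001, -0.002, -1.0]]
wrist_force: [1.0, -0.5, 3.6]
gripper_width: 0.475
gripper_force: 30.0
```

```bash
python3 - <<'E'
from h import *
s=sense(); print(s["tcp_pos"],yaw(s["ee_rot"]),s["gripper_width"]*87,s["gripper_force"])
plan([(38,*(s["tcp_pos"][:2]*1000),135,-75.7,25),(38,474.2,-419.6,135,-98.4),(38,474.2,-419.6,75,-98.4,15)])
E
```

```text
[0.43977686 0.12125291 0.04375045] -75.75728366621622 41.3444189163787 29.98637444805354
[[38,0,0,-23,0,0,-0],[38,0,0,-22.5,0,0,-0],[38,0,0,-23,0,0,-0.001],[38,0,0,-22.5,0,0,0],[38,38,7,-0,0,0,0.028],[38,38.5,6,-0,0,0,0.029],[38,38,5,-0,0,0,0.028],[38,38.5,4,-0,0,0,0.028]]
[[38,39,3,-0,0,0,0.028],[38,38.5,1.5,-0,0,0,0.029],[38,38.5,1,-0,0,0,0.028],[38,39,-0.5,-0,0,0,0.028],[38,38.5,-1.5,-0,0,0,0.029],[38,38.5,-3,-0,0,0,0.028],[38,38.5,-3.5,-0,0,0,0.028],[38,38.5,-5,-0,0,0,0.029]]
[[38,38.5,-6,-0,0,0,0.028],[38,38,-7,-0,0,0,0.028],[38,-0,0,15,0,0,0],[38,-0,0,15,0,0,0],[38,-0,0,15,0,0,0],[38,-0,0,15,0,0,0]]
end [ 474.3 -419.7   74.8] -98.39 22
```

{"method": "arm_command", "body": {"motion": [[38,0,0,-23,0,0,0],[38,0,0,-22.5,0,0,0],[38,0,0,-23,0,0,0],[38,0,0,-22.5,0,0,0],[38,38,7,0,0,0,0.028],[38,38.5,6,0,0,0,0.029],[38,38,5,0,0,0,0.028],[38,38.5,4,0,0,0,0.028]]}}

```text
time_s: 35.65
tcp_pos: [0.4468, -0.0352, 0.1333]
ee_rot: [[0.134, -0.991, -0.003], [-0.991, -0.134, -0.0], [-0.0, 0.003, -1.0]]
wrist_force: [0.4, 0.1, -1.0]
gripper_width: 0.471
gripper_force: 30.0
```

{"method": "arm_command", "body": {"motion": [[38,39,3,0,0,0,0.028],[38,38.5,1.5,0,0,0,0.029],[38,38.5,1,0,0,0,0.028],[38,39,-0.5,0,0,0,0.028],[38,38.5,-1.5,0,0,0,0.029],[38,38.5,-3,0,0,0,0.028],[38,38.5,-3.5,0,0,0,0.028],[38,38.5,-5,0,0,0,0.029]]}}

```text
time_s: 36.45
tcp_pos: [0.4661, -0.3438, 0.1327]
ee_rot: [[-0.094, -0.996, -0.003], [-0.996, 0.094, 0.002], [-0.002, 0.003, -1.0]]
wrist_force: [1.2, 0.3, -1.7]
gripper_width: 0.478
gripper_force: 30.0
```

{"method": "arm_command", "body": {"motion": [[38,38.5,-6,0,0,0,0.028],[38,38,-7,0,0,0,0.028],[38,0,0,0,0,0,0],[38,0,0,0,0,0,0],[38,0,0,15,0,0,0],[38,0,0,15,0,0,0],[38,0,0,15,0,0,0],[38,0,0,10,0,0,0]]}}

```text
time_s: 37.25
tcp_pos: [0.4714, -0.4183, 0.0776]
ee_rot: [[-0.146, -0.989, -0.003], [-0.989, 0.146, 0.002], [-0.002, 0.003, -1.0]]
wrist_force: [-0.6, 0.4, -1.2]
gripper_width: 0.474
gripper_force: 30.0
```

{"method": "arm_command", "body": {"motion": [[38,0,0,0,0,0,0],[38,0,0,0,0,0,0],[38,0,0,0,0,0,0]]}}

```text
time_s: 37.55
tcp_pos: [0.473, -0.4204, 0.08]
ee_rot: [[-0.147, -0.989, 0.001], [-0.989, 0.147, -0.001], [0.001, -0.001, -1.0]]
wrist_force: [-0.5, -0.4, -1.5]
gripper_width: 0.471
gripper_force: 30.0
```

```bash
python3 - <<'E'
from h import *
s=sense(); print(s["tcp_pos"],yaw(s["ee_rot"]),s["gripper_width"]*87,s["gripper_force"])
im=capture("top")[:,:,::-1]; m=camera_model("top"); c,r=proj([[.52,-.40,.04]],m)[0].astype(int); print(c,r)
a=cv2.resize(im[r-40:r+40,c-50:c+50],(500,400),interpolation=cv2.INTER_CUBIC); im=capture("scene")[:,:,::-1]; m=camera_model("scene"); c,r=proj([[.52,-.40,.04]],m)[0].astype(int)
b=cv2.resize(im[r-60:r+20,c-30:c+30],(300,400),interpolation=cv2.INTER_CUBIC); cv2.imwrite("pics/pl.png",np.hstack([a,b]))
E
```

```text
[ 0.47295406 -0.42040055  0.08000255] -98.44567404901606 40.96680547360022 29.972298773936927
395 250
```

View pics/pl.png

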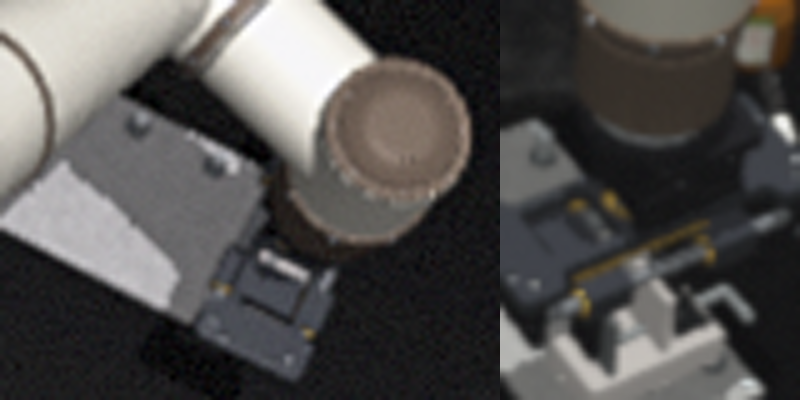

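The scene crop shows the logger held level with its hook out at (725,300), just above the end post at (715,360). Lowering it.

{"method": "arm_command", "body": {"motion": [[38,0,0,6,0,0,0],[38,0,0,6,0,0,0],[38,0,0,6,0,0,0],[38,0,0,6,0,0,0],[38,0,0,2,0,0,0],[38,0,0,0,0,0,0],[38,0,0,0,0,0,0]]}}

```text
time_s: 38.35
tcp_pos: [0.4725, -0.4205, 0.0531]
ee_rot: [[-0.147, -0.989, 0.0], [-0.989, 0.147, -0.0], [0.0, -0.0, -1.0]]
wrist_force: [-0.6, -0.4, -1.1]
gripper_width: 0.475
gripper_force: 30.0
```

{"method": "arm_command", "body": {"motion": [[38,0,0,1,0,0,0],[38,0,0,1,0,0,0],[38,0,0,0,0,0,0],[38,0,0,0,0,0,0]]}}

```text
time_s: 38.75
tcp_pos: [0.4727, -0.4206, 0.0518]
ee_rot: [[-0.147, -0.989, 0.001], [-0.989, 0.147, -0.001], [0.001, -0.001, -1.0]]
wrist_force: [0.2, 0.9, 2.5]
gripper_width: 0.474
gripper_force: 30.0
```

{"method": "arm_command", "body": {"motion": [[87,0,0,0,0,0,0],[87,0,0,0,0,0,0],[87,0,0,0,0,0,0],[87,0,0,0,0,0,0],[87,0,0,0,0,0,0],[87,0,0,-15,0,0,0],[87,0,0,-35,0,0,0],[87,0,0,-35,0,0,0]]}}

```text
time_s: 39.55
tcp_pos: [0.4719, -0.42, 0.1358]
ee_rot: [[-0.147, -0.989, -0.002], [-0.989, 0.147, 0.001], [-0.001, 0.002, -1.0]]
wrist_force: [0.8, -0.2, 0.4]
gripper_width: 0.989
gripper_force: 0.0
```

{"method": "arm_command", "body": {"motion": [[87,0,0,0,0,0,0],[87,0,0,0,0,0,0]]}}

```text
time_s: 39.75
tcp_pos: [0.4727, -0.4203, 0.1367]
ee_rot: [[-0.148, -0.989, 0.002], [-0.989, 0.148, -0.0], [0.0, -0.002, -1.0]]
wrist_force: [-0.6, -0.1, -0.6]
gripper_width: 0.995
gripper_force: 0.0
```

```bash
python3 - <<'E'
from h import *
print(sense()["tcp_pos"]); check(["L1","L2","L3"],"pics/topnow.png")
# view pose: tool on the +y side of the board so it sees the placed logger
plan([(87,470,-330,250,-95),(87,433,221.7,150,-87.6,42),(87,433,221.7,43,-87.6,18)])
E
```

```text
[ 0.472734   -0.42034407  0.13674281]
L1 changed px 0
L2 changed px 0
L3 changed px 0
[[87,-22,4,-28.5,0,0,-0.015],[87,-22.5,3.5,-29,0,0,-0.016],[87,-22,3,-28.5,0,0,-0.015],[87,-22.5,2.5,-28.5,0,0,-0.015],[87,-39,6,7,0,0,-0.009],[87,-39,6,7.5,0,0,-0.009],[87,-39,5,7,0,0,-0.01],[87,-39.5,5,7,0,0,-0.009]]
[[87,-39,5,7,0,0,-0.009],[87,-39.5,4,7.5,0,0,-0.009],[87,-39,4,7,0,0,-0.01],[87,-39.5,3.5,7,0,0,-0.009],[87,-39.5,3.5,7,0,0,-0.009],[87,-39.5,2.5,7.5,0,0,-0.009],[87,-39,2.5,7,0,0,-0.01],[87,-39.5,2,7,0,0,-0.009]]
[[87,-39.5,2,7,0,0,-0.009],[87,-39.5,1.5,7.5,0,0,-0.009],[87,-0,-0,18,0,0,-0],[87,-0,-0,17.5,0,0,-0],[87,-0,-0,18,0,0,-0],[87,-0,-0,18,0,0,-0],[87,-0,-0,17.5,0,0,-0],[87,-0,-0,18,0,0,-0]]
end [432.8 221.7  42.9] -87.62 24
```

Move to the view pose, look at the placed logger, then continue to L3.

{"method": "arm_command", "body": {"motion": [[87,-22,4,-28.5,0,0,-0.015],[87,-22.5,3.5,-29,0,0,-0.016],[87,-22,3,-28.5,0,0,-0.015],[87,-22.5,2.5,-28.5,0,0,-0.015],[87,0,0,0,0,0,0],[87,0,0,0,0,0,0]]}}

```text
time_s: 40.4
tcp_pos: [0.4704, -0.3297, 0.2497]
ee_rot: [[-0.086, -0.996, -0.001], [-0.996, 0.086, 0.001], [-0.001, 0.001, -1.0]]
wrist_force: [-0.9, 0.2, -0.7]
gripper_width: 1.0
gripper_force: 0.0
```

```bash
python3 - <<'E'
from h import *
im,m=shot("p4"); print(sense()["tcp_pos"])
q=proj([[.48,-.42,.03]],m)[0].astype(int); print(q)
c=max(q[0]-120,0); cv2.imwrite("pics/p4c.png",cv2.resize(im[0:220,c:c+260],(700,592),interpolation=cv2.INTER_CUBIC)); print(c)
E
```

```text
[ 0.46996804 -0.32995297  0.24874479]
[269 117]
149
```

View pics/p4c.png

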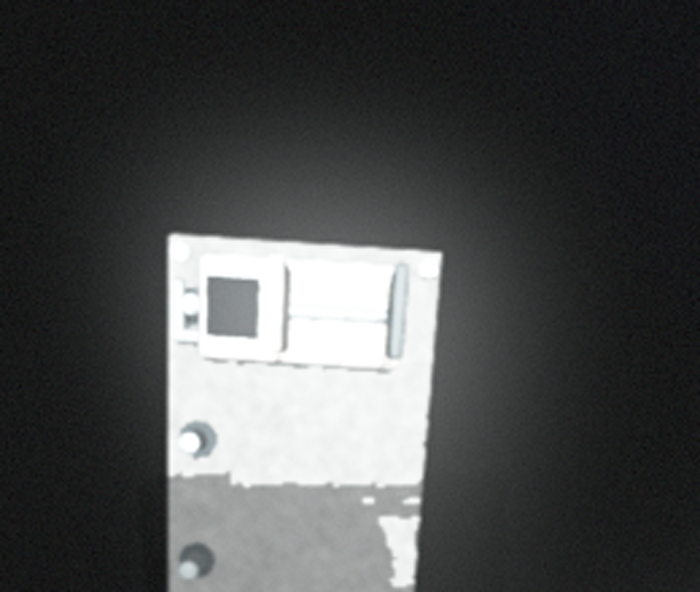

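{"method": "arm_command", "body": {"motion": [[87,-39,6,7,0,0,-0.009],[87,-39,6,7.5,0,0,-0.009],[87,-39,5,7,0,0,-0.01],[87,-39.5,5,7,0,0,-0.009],[87,-39,5,7,0,0,-0.009],[87,-39.5,4,7.5,0,0,-0.009],[87,-39,4,7,0,0,-0.01],[87,-39.5,3.5,7,0,0,-0.009]]}}

```text
time_s: 41.25
tcp_pos: [0.4481, -0.0145, 0.1914]
ee_rot: [[-0.014, -1.0, -0.004], [-1.0, 0.014, -0.001], [0.001, 0.004, -1.0]]
wrist_force: [0.5, 0.5, -0.5]
gripper_width: 1.003
gripper_force: 0.0
```

{"method": "arm_command", "body": {"motion": [[87,-39.5,3.5,7,0,0,-0.009],[87,-39.5,2.5,7.5,0,0,-0.009],[87,-39,2.5,7,0,0,-0.01],[87,-39.5,2,7,0,0,-0.009],[87,-39.5,2,7,0,0,-0.009],[87,-39.5,1.5,7.5,0,0,-0.009],[87,0,0,0,0,0,0],[87,0,0,0,0,0,0]]}}

```text
time_s: 42.05
tcp_pos: [0.4321, 0.2208, 0.1484]
ee_rot: [[0.042, -0.999, -0.004], [-0.999, -0.042, -0.003], [0.003, 0.004, -1.0]]
wrist_force: [0.3, 0.2, -0.4]
gripper_width: 1.0
gripper_force: 0.0
```

The logger stands flat with the post at (190,300) held between hook and nose, near its middle line. Carrying on with L3.

{"method": "arm_command", "body": {"motion": [[87,0,0,18,0,0,0],[87,0,0,17.5,0,0,0],[87,0,0,18,0,0,0],[87,0,0,18,0,0,0],[87,0,0,17.5,0,0,0],[87,0,0,15,0,0,0],[87,0,0,0,0,0,0],[87,0,0,0,0,0,0]]}}

```text
time_s: 42.85
tcp_pos: [0.433, 0.22, 0.0464]
ee_rot: [[0.041, -0.999, -0.001], [-0.999, -0.041, -0.001], [0.001, 0.001, -1.0]]
wrist_force: [-0.8, 0.4, -0.2]
gripper_width: 1.001
gripper_force: 0.0
```

{"method": "arm_command", "body": {"motion": [[38,0,0,0,0,0,0],[38,0,0,0,0,0,0],[38,0,0,0,0,0,0],[38,0,0,0,0,0,0],[38,0,0,0,0,0,0],[38,0,0,0,0,0,0],[38,0,0,0,0,0,0],[38,0,0,0,0,0,0]]}}

```text
time_s: 43.65
tcp_pos: [0.4338, 0.2219, 0.0473]
ee_rot: [[0.043, -0.999, 0.002], [-0.999, -0.043, 0.001], [-0.001, -0.002, -1.0]]
wrist_force: [2.0, 0.5, 4.6]
gripper_width: 0.475
gripper_force: 30.0
```

```bash
python3 - <<'E'
from h import *
s=sense(); print(s["tcp_pos"],yaw(s["ee_rot"]),s["gripper_width"]*87,s["gripper_force"])
plan([(38,*(s["tcp_pos"][:2]*1000),135,-87.6,25),(38,483.2,-359.5,138,-98.4,42),(38,483.2,-359.5,80,-98.4,15)])
E
```

```text
[0.43381247 0.22192382 0.04734326] -87.55613925792328 41.30549724383626 29.98650748282671
[[38,0,0,-22,0,0,0],[38,0,0,-22,0,0,0],[38,0,0,-21.5,0,0,0.001],[38,0,0,-22,0,0,-0],[38,41.5,-2,-0,0,0,0.013],[38,42,-2,-0.5,0,0,0.014],[38,41.5,-3,-0,0,0,0.013],[38,41.5,-3.5,-0.5,0,0,0.014]]
[[38,41.5,-4,-0,0,0,0.013],[38,41.5,-4.5,-0.5,0,0,0.014],[38,41,-5.5,-0,0,0,0.013],[38,41.5,-5.5,-0.5,0,0,0.014],[38,41,-6,-0,0,0,0.013],[38,41.5,-7,-0.5,0,0,0.013],[38,41,-7.5,0,0,0,0.014],[38,40.5,-8,-0,0,0,0.013]]
[[38,41,-8.5,-0.5,0,0,0.014],[38,40.5,-9,-0,0,0,0.013],[38,0,0,14.5,0,0,0],[38,0,0,14.5,0,0,0],[38,0,0,14.5,0,0,0],[38,0,0,14.5,0,0,0]]
end [ 483.4 -359.3   79.8] -98.39 22
```

{"method": "arm_command", "body": {"motion": [[38,0,0,-22,0,0,0],[38,0,0,-22,0,0,0],[38,0,0,-21.5,0,0,0],[38,0,0,-22,0,0,0],[38,41.5,-2,0,0,0,0.013],[38,42,-2,-0.5,0,0,0.014],[38,41.5,-3,0,0,0,0.013],[38,41.5,-3.5,-0.5,0,0,0.014]]}}

```text
time_s: 44.45
tcp_pos: [0.4457, 0.0532, 0.1343]
ee_rot: [[-0.012, -1.0, -0.003], [-1.0, 0.012, -0.0], [0.0, 0.003, -1.0]]
wrist_force: [0.7, -0.2, -1.5]
gripper_width: 0.472
gripper_force: 30.0
```

{"method": "arm_command", "body": {"motion": [[38,41.5,-4,0,0,0,0.013],[38,41.5,-4.5,-0.5,0,0,0.014],[38,41,-5.5,0,0,0,0.013],[38,41.5,-5.5,-0.5,0,0,0.014],[38,41,-6,0,0,0,0.013],[38,41.5,-7,-0.5,0,0,0.013],[38,41,-7.5,0,0,0,0.014],[38,40.5,-8,0,0,0,0.013]]}}

```text
time_s: 45.25
tcp_pos: [0.4744, -0.2782, 0.1355]
ee_rot: [[-0.12, -0.993, -0.003], [-0.993, 0.12, 0.002], [-0.001, 0.003, -1.0]]
wrist_force: [0.4, 0.5, -1.5]
gripper_width: 0.475
gripper_force: 30.0
```

{"method": "arm_command", "body": {"motion": [[38,41,-8.5,-0.5,0,0,0.014],[38,40.5,-9,0,0,0,0.014],[38,0,0,0,0,0,0],[38,0,0,0,0,0,0],[38,0,0,14.5,0,0,0],[38,0,0,14.5,0,0,0],[38,0,0,14.5,0,0,0],[38,0,0,10,0,0,0]]}}

```text
time_s: 46.05
tcp_pos: [0.4818, -0.358, 0.0822]
ee_rot: [[-0.145, -0.989, -0.002], [-0.989, 0.145, 0.002], [-0.001, 0.003, -1.0]]
wrist_force: [-0.6, 0.4, -1.7]
gripper_width: 0.472
gripper_force: 30.0
```

{"method": "arm_command", "body": {"motion": [[38,0,0,0,0,0,0],[38,0,0,0,0,0,0],[38,0,0,0,0,0,0]]}}

```text
time_s: 46.35
tcp_pos: [0.4833, -0.36, 0.0844]
ee_rot: [[-0.146, -0.989, 0.001], [-0.989, 0.146, -0.001], [0.001, -0.001, -1.0]]
wrist_force: [0.4, -0.2, -1.6]
gripper_width: 0.473
gripper_force: 30.0
```

{"method": "arm_command", "body": {"motion": [[38,0,0,6,0,0,0],[38,0,0,6,0,0,0],[38,0,0,6,0,0,0],[38,0,0,6,0,0,0],[38,0,0,4,0,0,0],[38,0,0,0,0,0,0],[38,0,0,0,0,0,0]]}}

```text
time_s: 47.05
tcp_pos: [0.4826, -0.3601, 0.0555]
ee_rot: [[-0.146, -0.989, -0.0], [-0.989, 0.146, 0.0], [-0.0, 0.0, -1.0]]
wrist_force: [-0.5, 1.1, 0.9]
gripper_width: 0.472
gripper_force: 30.0
```

{"method": "arm_command", "body": {"motion": [[38,0,0,1,0,0,0],[38,0,0,1,0,0,0],[38,0,0,0,0,0,0],[38,0,0,0,0,0,0]]}}

```text
time_s: 47.45
tcp_pos: [0.4827, -0.3602, 0.0552]
ee_rot: [[-0.146, -0.989, -0.0], [-0.989, 0.146, -0.001], [0.001, 0.0, -1.0]]
wrist_force: [-1.4, 1.7, 8.6]
gripper_width: 0.473
gripper_force: 30.0
```

{"method": "arm_command", "body": {"motion": [[87,0,0,-1,0,0,0],[87,0,0,0,0,0,0],[87,0,0,0,0,0,0],[87,0,0,0,0,0,0],[87,0,0,0,0,0,0],[87,0,0,-15,0,0,0],[87,0,0,-35,0,0,0],[87,0,0,-35,0,0,0]]}}

```text
time_s: 48.25
tcp_pos: [0.4825, -0.3599, 0.1395]
ee_rot: [[-0.146, -0.989, -0.002], [-0.989, 0.146, 0.001], [-0.001, 0.002, -1.0]]
wrist_force: [0.8, -0.4, 0.3]
gripper_width: 0.99
gripper_force: 0.0
```

{"method": "arm_command", "body": {"motion": [[87,0,0,0,0,0,0],[87,0,0,0,0,0,0]]}}

```text
time_s: 48.45
tcp_pos: [0.4833, -0.3601, 0.1402]
ee_rot: [[-0.147, -0.989, 0.002], [-0.989, 0.147, -0.0], [0.0, -0.002, -1.0]]
wrist_force: [-0.1, -0.2, -0.6]
gripper_width: 0.999
gripper_force: 0.0
```

```bash
python3 - <<'E'
from h import *
print(sense()["tcp_pos"]); check(["L1","L2"],"pics/topnow.png")
plan([(87,470,-250,250,-95),(87,434.5,342.9,150,-83.4,42),(87,434.5,342.9,45,-83.4,18)])
E
```

```text
[ 0.48325771 -0.36006114  0.1402233 ]
L1 changed px 0
L2 changed px 0
[[87,-26.5,7,-28,0,0,-0.015],[87,-27,7,-27.5,0,0,-0.015],[87,-27,6,-28,0,0,-0.015],[87,-27,6,-27.5,0,0,-0.015],[87,-39,6,6.5,0,0,-0.014],[87,-39.5,5,7,0,0,-0.013],[87,-39,5,6.5,0,0,-0.014],[87,-39.5,4,6.5,0,0,-0.013]]
[[87,-39.5,3.5,7,0,0,-0.014],[87,-39.5,3.5,6.5,0,0,-0.013],[87,-39.5,2.5,6.5,0,0,-0.014],[87,-39.5,2,7,0,0,-0.013],[87,-39.5,1.5,6.5,0,0,-0.014],[87,-39.5,1,6.5,0,0,-0.013],[87,-39.5,0.5,7,0,0,-0.014],[87,-39.5,-0,6.5,0,0,-0.013]]
[[87,-40,-0.5,6.5,0,0,-0.014],[87,-39.5,-1,7,0,0,-0.013],[87,-39.5,-2,6.5,0,0,-0.014],[87,0,0,17.5,0,0,0],[87,0,0,17.5,0,0,0],[87,0,0,17.5,0,0,0],[87,0,0,17.5,0,0,0],[87,0,0,17.5,0,0,0]]
[[87,0,0,17.5,0,0,0]]
end [434.6 343.   44.9] -83.38 25
```

{"method": "arm_command", "body": {"motion": [[87,-26.5,7,-28,0,0,-0.015],[87,-27,7,-27.5,0,0,-0.015],[87,-27,6,-28,0,0,-0.015],[87,-27,6,-27.5,0,0,-0.015],[87,0,0,0,0,0,0],[87,0,0,0,0,0,0]]}}

```text
time_s: 49.1
tcp_pos: [0.4701, -0.2494, 0.2498]
ee_rot: [[-0.086, -0.996, -0.001], [-0.996, 0.086, 0.001], [-0.001, 0.001, -1.0]]
wrist_force: [-0.1, 0.5, -1.1]
gripper_width: 1.0
gripper_force: 0.0
```

```bash
python3 - <<'E'
from h import *
im,m=shot("p3"); print(sense()["tcp_pos"])
# expected clipped pose: post at logger (60,0), board yaw -8.35
PT=[(.0,-.022,-.022,.022,0,.026)]
for px,py in ((548.3,-369.4),(539.3,-430.8)):
    k,st=whitemask(im,m,500,py,200); print(st)
    g=im.max(2)
    for s in range(0,2): pass
c=proj([[.49,-.36,.03]],m)[0].astype(int); print(c); cv2.imwrite("pics/p3c.png",cv2.resize(im[max(c[1]-110,0):c[1]+90,c[0]-130:c[0]+130],(650,500),interpolation=cv2.INTER_CUBIC))
E
```

```text
[ 0.46969966 -0.24975599  0.24897826]
[  202     6   104   174 10493]
[248  19  40  25 874]
[258 100]
```

{"method": "arm_command", "body": {"motion": [[87,-39,6,6.5,0,0,-0.014],[87,-39.5,5,7,0,0,-0.013],[87,-39,5,6.5,0,0,-0.014],[87,-39.5,4,6.5,0,0,-0.013],[87,-39.5,3.5,7,0,0,-0.014],[87,-39.5,3.5,6.5,0,0,-0.013],[87,-39.5,2.5,6.5,0,0,-0.014],[87,-39.5,2,7,0,0,-0.013]]}}

```text
time_s: 49.95
tcp_pos: [0.4504, 0.0666, 0.195]
ee_rot: [[0.02, -1.0, -0.003], [-1.0, -0.02, -0.002], [0.002, 0.003, -1.0]]
wrist_force: [1.6, 0.3, -1.3]
gripper_width: 0.996
gripper_force: 0.0
```

{"method": "arm_command", "body": {"motion": [[87,-39.5,1.5,6.5,0,0,-0.014],[87,-39.5,1,6.5,0,0,-0.013],[87,-39.5,0.5,7,0,0,-0.014],[87,-39.5,0,6.5,0,0,-0.013],[87,-40,-0.5,6.5,0,0,-0.014],[87,-39.5,-1,7,0,0,-0.013],[87,-39.5,-2,6.5,0,0,-0.014],[87,0,0,0,0,0,0]]}}

```text
time_s: 50.75
tcp_pos: [0.4344, 0.3452, 0.147]
ee_rot: [[0.118, -0.993, -0.003], [-0.993, -0.118, -0.004], [0.003, 0.003, -1.0]]
wrist_force: [-0.5, 0.2, -0.0]
gripper_width: 0.998
gripper_force: 0.0
```

{"method": "arm_command", "body": {"motion": [[87,0,0,15,0,0,0],[87,0,0,18,0,0,0],[87,0,0,18,0,0,0],[87,0,0,18,0,0,0],[87,0,0,18,0,0,0],[87,0,0,15,0,0,0],[87,0,0,0,0,0,0],[87,0,0,0,0,0,0]]}}

```text
time_s: 51.55
tcp_pos: [0.4348, 0.3415, 0.0476]
ee_rot: [[0.115, -0.993, -0.001], [-0.993, -0.115, -0.002], [0.002, 0.002, -1.0]]
wrist_force: [-0.2, -0.5, -1.0]
gripper_width: 0.999
gripper_force: 0.0
```

{"method": "arm_command", "body": {"motion": [[38,0,0,0,0,0,0],[38,0,0,0,0,0,0],[38,0,0,0,0,0,0],[38,0,0,0,0,0,0],[38,0,0,0,0,0,0],[38,0,0,0,0,0,0],[38,0,0,0,0,0,0],[38,0,0,0,0,0,0]]}}

```text
time_s: 52.35
tcp_pos: [0.4354, 0.3434, 0.0495]
ee_rot: [[0.116, -0.993, 0.002], [-0.993, -0.116, 0.002], [-0.001, -0.002, -1.0]]
wrist_force: [2.0, 0.0, 3.4]
gripper_width: 0.47
gripper_force: 30.0
```

```bash
python3 - <<'E'
from h import *
s=sense(); print(s["tcp_pos"],yaw(s["ee_rot"]),s["gripper_width"]*87,s["gripper_force"])
plan([(38,*(s["tcp_pos"][:2]*1000),135,-83.4,25),(38,492.2,-299,138,-98.4,42),(38,492.2,-299,84,-98.4,15)])
E
```

```text
[0.43540487 0.34337898 0.04945644] -83.32454661095326 40.91763499275863 29.985294335056096
[[38,0,0,-21.5,0,0,0],[38,0,0,-21.5,0,0,0.001],[38,0,0,-21,0,0,-0],[38,0,0,-21.5,0,0,0],[38,40.5,1,-0,0,0,0.016],[38,40,0.5,-0.5,0,0,0.017],[38,40.5,-0,-0,0,0,0.016],[38,40,-1,-0.5,0,0,0.017]]
[[38,40.5,-1.5,0,0,0,0.016],[38,40,-2.5,-0,0,0,0.016],[38,40.5,-2.5,-0.5,0,0,0.017],[38,40,-3.5,-0,0,0,0.016],[38,40,-4.5,-0,0,0,0.016],[38,40,-4.5,-0.5,0,0,0.017],[38,40,-5.5,-0,0,0,0.016],[38,40,-6.5,-0.5,0,0,0.017]]
[[38,39.5,-6.5,0,0,0,0.016],[38,40,-7.5,-0,0,0,0.016],[38,39.5,-8,-0.5,0,0,0.017],[38,39,-9,-0,0,0,0.016],[38,0,0,13.5,0,0,0],[38,0,0,13.5,0,0,0],[38,0,0,13.5,0,0,0],[38,0,0,13.5,0,0,0]]
end [ 492.4 -298.9   84. ] -98.39 24
```

View pics/p3c.png

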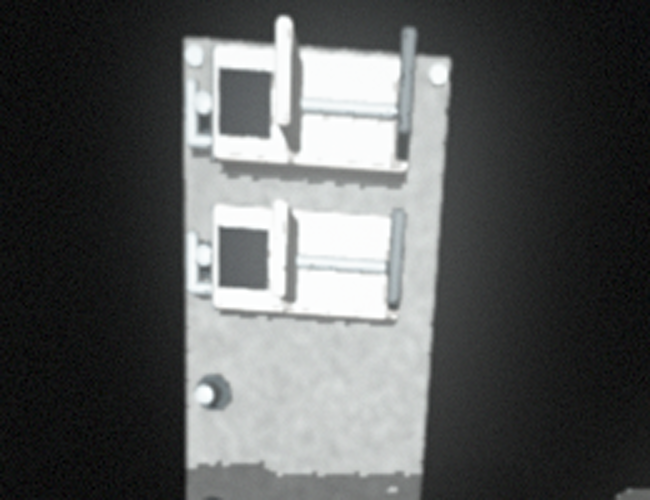

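Both placed loggers hold their posts, at (203,100) and (203,255). Carrying L2 to the third post.

{"method": "arm_command", "body": {"motion": [[38,0,0,-21.5,0,0,0],[38,0,0,-21.5,0,0,0],[38,0,0,-21,0,0,0],[38,0,0,-21.5,0,0,0],[38,40.5,1,0,0,0,0.016],[38,40,0.5,-0.5,0,0,0.017],[38,40.5,0,0,0,0,0.016],[38,40,-1,-0.5,0,0,0.017]]}}

```text
time_s: 53.15
tcp_pos: [0.4474, 0.1802, 0.1341]
ee_rot: [[0.049, -0.999, -0.003], [-0.999, -0.049, -0.001], [0.001, 0.003, -1.0]]
wrist_force: [0.3, 0.2, -0.3]
gripper_width: 0.471
gripper_force: 30.0
```

{"method": "arm_command", "body": {"motion": [[38,40.5,-1.5,0,0,0,0.016],[38,40,-2.5,0,0,0,0.016],[38,40.5,-2.5,-0.5,0,0,0.017],[38,40,-3.5,0,0,0,0.016],[38,40,-4.5,0,0,0,0.016],[38,40,-4.5,-0.5,0,0,0.017],[38,40,-5.5,0,0,0,0.016],[38,40,-6.5,-0.5,0,0,0.017]]}}

```text
time_s: 53.95
tcp_pos: [0.4763, -0.1406, 0.1357]
ee_rot: [[-0.082, -0.997, -0.003], [-0.997, 0.082, 0.001], [-0.001, 0.003, -1.0]]
wrist_force: [0.0, 0.5, -0.9]
gripper_width: 0.469
gripper_force: 30.0
```

{"method": "arm_command", "body": {"motion": [[38,39.5,-6.5,0,0,0,0.016],[38,40,-7.5,0,0,0,0.016],[38,39.5,-8,-0.5,0,0,0.017],[38,39,-9,0,0,0,0.017],[38,0,0,0,0,0,0],[38,0,0,0,0,0,0],[38,0,0,14,0,0,0],[38,0,0,14,0,0,0]]}}

```text
time_s: 54.75
tcp_pos: [0.4915, -0.2981, 0.1086]
ee_rot: [[-0.146, -0.989, -0.0], [-0.989, 0.146, 0.001], [-0.001, 0.0, -1.0]]
wrist_force: [-0.2, 0.3, -1.8]
gripper_width: 0.476
gripper_force: 30.0
```

{"method": "arm_command", "body": {"motion": [[38,0,0,14,0,0,0],[38,0,0,8,0,0,0],[38,0,0,0,0,0,0],[38,0,0,0,0,0,0],[38,0,0,0,0,0,0]]}}

```text
time_s: 55.25
tcp_pos: [0.4925, -0.2995, 0.0879]
ee_rot: [[-0.146, -0.989, 0.001], [-0.989, 0.146, -0.001], [0.0, -0.002, -1.0]]
wrist_force: [-0.1, -0.1, -1.4]
gripper_width: 0.474
gripper_force: 30.0
```

{"method": "arm_command", "body": {"motion": [[38,0,0,6,0,0,0],[38,0,0,6,0,0,0],[38,0,0,6,0,0,0],[38,0,0,6,0,0,0],[38,0,0,5,0,0,0],[38,0,0,0,0,0,0],[38,0,0,0,0,0,0]]}}

```text
time_s: 55.95
tcp_pos: [0.4919, -0.2996, 0.0578]
ee_rot: [[-0.147, -0.989, -0.0], [-0.989, 0.147, 0.0], [-0.0, 0.0, -1.0]]
wrist_force: [-0.1, -0.6, -1.4]
gripper_width: 0.472
gripper_force: 30.0
```

{"method": "arm_command", "body": {"motion": [[38,0,0,1,0,0,0],[38,0,0,1,0,0,0],[38,0,0,0,0,0,0],[38,0,0,0,0,0,0]]}}

```text
time_s: 56.35
tcp_pos: [0.4922, -0.2998, 0.0573]
ee_rot: [[-0.146, -0.989, 0.001], [-0.989, 0.146, -0.001], [0.001, -0.001, -1.0]]
wrist_force: [-1.2, 2.4, 6.0]
gripper_width: 0.475
gripper_force: 30.0
```

{"method": "arm_command", "body": {"motion": [[87,0,0,-1,0,0,0],[87,0,0,0,0,0,0],[87,0,0,0,0,0,0],[87,0,0,0,0,0,0],[87,0,0,0,0,0,0],[87,0,0,-15,0,0,0],[87,0,0,-35,0,0,0],[87,0,0,-35,0,0,0]]}}

```text
time_s: 57.15
tcp_pos: [0.4915, -0.2995, 0.1423]
ee_rot: [[-0.146, -0.989, -0.002], [-0.989, 0.146, 0.0], [-0.0, 0.002, -1.0]]
wrist_force: [0.7, -0.2, 0.9]
gripper_width: 0.987
gripper_force: 0.0
```

{"method": "arm_command", "body": {"motion": [[87,0,0,0,0,0,0],[87,0,0,0,0,0,0]]}}

```text
time_s: 57.35
tcp_pos: [0.4923, -0.2996, 0.1429]
ee_rot: [[-0.147, -0.989, 0.002], [-0.989, 0.147, -0.0], [-0.0, -0.002, -1.0]]
wrist_force: [-0.3, -0.7, -0.6]
gripper_width: 1.002
gripper_force: 0.0
```

```bash
python3 - <<'E'
from h import *
print(sense()["tcp_pos"]); m=camera_model("top"); check(["L1"],"pics/topnow.png")
a=back([(140+105/2.85,130+155/2.85),(140+78/2.85,130+150/2.85),(100,205),(165,85)],.03,m)*1000; print(a.round())
n=np.array(LOG["L1"][:2])+(a[1]-a[0])[:2]; print("L1 now ~",n)
plan([(87,470,-190,250,-95),(87,490,490,300,-90,42)])
E
```

```text
[ 0.49231909 -0.29963889  0.14288595]
L1 changed px 0
[[491. 427.  30.]
 [486. 463.  30.]
 [322. 661.  30.]
 [859. 638.  30.]]
L1 now ~ [480.1318534  467.06048181]
[[87,-26.5,9.5,-27,0,0,-0.015],[87,-26,9,-27,0,0,-0.015],[87,-26.5,8.5,-27.5,0,0,-0.015],[87,-27,8,-27,0,0,-0.015],[87,-40,2.5,-3,0,0,-0.005],[87,-40,2,-3,0,0,-0.005],[87,-40,2,-3,0,0,-0.005],[87,-40,1.5,-2.5,0,0,-0.006]]
[[87,-40,1.5,-3,0,0,-0.005],[87,-40,1.5,-3,0,0,-0.005],[87,-40,1,-3,0,0,-0.005],[87,-40,1,-3,0,0,-0.005],[87,-40,0.5,-3,0,0,-0.005],[87,-40,0.5,-3,0,0,-0.005],[87,-40,0.5,-3,0,0,-0.006],[87,-40,-0,-2.5,0,0,-0.005]]
[[87,-40,-0.5,-3,0,0,-0.005],[87,-40,-0,-3,0,0,-0.005],[87,-40,-1,-3,0,0,-0.005],[87,-40,-0.5,-3,0,0,-0.005],[87,-40,-1,-3,0,0,-0.005]]
end [490.  490.2 300.2] -90.03 21
```

{"method": "arm_command", "body": {"motion": [[87,-26.5,9.5,-27,0,0,-0.015],[87,-26,9,-27,0,0,-0.015],[87,-26.5,8.5,-27.5,0,0,-0.015],[87,-27,8,-27,0,0,-0.015],[87,-40,2.5,-3,0,0,-0.005],[87,-40,2,-3,0,0,-0.005],[87,-40,2,-3,0,0,-0.005],[87,-40,1.5,-2.5,0,0,-0.006]]}}

```text
time_s: 58.2
tcp_pos: [0.4742, -0.0285, 0.2608]
ee_rot: [[-0.066, -0.998, -0.003], [-0.998, 0.066, -0.0], [0.001, 0.003, -1.0]]
wrist_force: [1.3, 0.7, 0.6]
gripper_width: 0.999
gripper_force: 0.0
```

{"method": "arm_command", "body": {"motion": [[87,-40,1.5,-3,0,0,-0.005],[87,-40,1.5,-3,0,0,-0.005],[87,-40,1,-3,0,0,-0.005],[87,-40,1,-3,0,0,-0.005],[87,-40,0.5,-3,0,0,-0.005],[87,-40,0.5,-3,0,0,-0.005],[87,-40,0.5,-3,0,0,-0.006],[87,-40,0,-2.5,0,0,-0.005]]}}

```text
time_s: 59.0
tcp_pos: [0.4834, 0.2914, 0.2839]
ee_rot: [[-0.025, -1.0, -0.002], [-1.0, 0.025, -0.002], [0.002, 0.002, -1.0]]
wrist_force: [0.7, -0.6, -0.1]
gripper_width: 1.001
gripper_force: 0.0
```

{"method": "arm_command", "body": {"motion": [[87,-40,-0.5,-3,0,0,-0.005],[87,-40,0,-3,0,0,-0.005],[87,-40,-1,-3,0,0,-0.005],[87,-40,-0.5,-3,0,0,-0.005],[87,-40,-1,-3,0,0,-0.005],[87,0,0,0,0,0,0],[87,0,0,0,0,0,0],[87,0,0,0,0,0,0]]}}

```text
time_s: 59.8
tcp_pos: [0.4899, 0.489, 0.2994]
ee_rot: [[-0.0, -1.0, -0.001], [-1.0, 0.0, -0.002], [0.002, 0.001, -1.0]]
wrist_force: [0.5, -0.2, -0.5]
gripper_width: 1.0
gripper_force: 0.0
```

```bash
python3 - <<'E'
from h import *
im,m=shot("l1"); s=sense(); print(s["tcp_pos"])
for thr in (70,100):
    r=fitlog(im,m,(480,467,-16),thr); print(r)
    q=r[0]; t=pose(q,[[-.008,0,0]])[0]*1000; print("TCP",t.round(1),q[2]-90)
q=fitlog(im,m,(480,467,-16),70)[0]; t=pose(q,[[-.008,0,0]])[0]*1000
plan([(87,t[0],t[1],150,q[2]-90),(87,t[0],t[1],45,q[2]-90,18)])
E
```

```text
[0.49013136 0.48879617 0.30009743]
(array([463.3, 451.9,   7.7]), 3401, np.float64(5517.0), array([ 234,  125,  112,   78, 5428], dtype=int32))
TCP [455.4 450.8   0. ] -82.3
(array([479.9, 466. , -12. ]), 306, np.float64(2397.0), array([ 247,  145,   79,   47, 2382], dtype=int32))
TCP [472.1 467.7   0. ] -102.0
[[87,9.5,8.5,37.5,0,0,-0.034],[87,9,9,37.5,0,0,-0.034],[87,9,9.5,37.5,0,0,-0.033],[87,8.5,9.5,37.5,0,0,-0.034],[87,0,0,17.5,0,0,-0],[87,0,0,17.5,0,0,-0],[87,0,0,17.5,0,0,-0],[87,0,0,17.5,0,0,-0]]
[[87,0,0,17.5,0,0,-0],[87,0,0,17.5,0,0,-0]]
end [455.4 451.   45.1] -82.32 10
```

```bash
python3 - <<'E'
from h import *
im,m=pickle.load(open("l1.pkl","rb"))
for thr in (90,110,125,140):
    r=fitlog(im,m,(480,467,-14),thr); print(thr,r)
    q=r[0]; t=pose(q,[[-.008,0,0]])[0]*1000; print("TCP",t.round(1),q[2]-90)
E
```

```text
90 (array([480.4, 466.5, -12.2]), 382, np.float64(2475.0), array([ 247,  144,   80,   48, 2475], dtype=int32))
TCP [472.6 468.2   0. ] -102.2
110 (array([480.1, 466. , -12. ]), 85, np.float64(2163.0), array([ 247,  145,   71,   43, 2163], dtype=int32))
TCP [472.3 467.7   0. ] -102.0
125 (array([479.9, 466.2, -12.3]), 70, np.float64(2128.0), array([ 247,  145,   71,   43, 2107], dtype=int32))
TCP [472.1 467.9   0. ] -102.3
140 (array([480.1, 466. , -12. ]), 66, np.float64(2102.0), array([ 247,  145,   71,   43, 1886], dtype=int32))
TCP [472.3 467.7   0. ] -102.0
```

```bash
python3 - <<'E'
from h import *
plan([(87,472.2,467.8,150,-102.1),(87,472.2,467.8,43,-102.1,18)])
E
```

```text
[[87,5.5,4.5,37.5,0,0,0.053],[87,5,4,37.5,0,0,0.052],[87,6,4,37.5,0,0,0.053],[87,6,3.5,37.5,0,0,0.052],[87,-0,0,18,0,0,0],[87,-0,0,17.5,0,0,0],[87,-0,0,18,0,0,0],[87,-0,0,18,0,0,0]]
[[87,-0,0,17.5,0,0,0],[87,-0,0,18,0,0,0]]
end [472.3 467.6  43.1] -102.08 10
```

{"method": "arm_command", "body": {"motion": [[87,5.5,4.5,37.5,0,0,0.053],[87,5,4,37.5,0,0,0.052],[87,6,4,37.5,0,0,0.053],[87,6,3.5,37.5,0,0,0.052],[87,0,0,0,0,0,0],[87,0,0,18,0,0,0],[87,0,0,17.5,0,0,0],[87,0,0,18,0,0,0]]}}

```text
time_s: 60.65
tcp_pos: [0.4739, 0.4696, 0.0998]
ee_rot: [[-0.207, -0.978, 0.003], [-0.978, 0.207, 0.004], [-0.004, -0.003, -1.0]]
wrist_force: [-0.2, 0.5, 0.7]
gripper_width: 1.002
gripper_force: 0.0
```

{"method": "arm_command", "body": {"motion": [[87,0,0,18,0,0,0],[87,0,0,17.5,0,0,0],[87,0,0,15,0,0,0],[87,0,0,0,0,0,0],[87,0,0,0,0,0,0]]}}

```text
time_s: 61.15
tcp_pos: [0.4731, 0.4692, 0.0478]
ee_rot: [[-0.208, -0.978, 0.001], [-0.978, 0.208, 0.001], [-0.001, -0.001, -1.0]]
wrist_force: [0.3, 1.6, -0.2]
gripper_width: 0.997
gripper_force: 0.0
```

{"method": "arm_command", "body": {"motion": [[38,0,0,0,0,0,0],[38,0,0,0,0,0,0],[38,0,0,0,0,0,0],[38,0,0,0,0,0,0],[38,0,0,0,0,0,0],[38,0,0,0,0,0,0],[38,0,0,0,0,0,0],[38,0,0,0,0,0,0]]}}

```text
time_s: 61.95
tcp_pos: [0.473, 0.4691, 0.0475]
ee_rot: [[-0.208, -0.978, 0.001], [-0.978, 0.208, 0.001], [-0.001, -0.001, -1.0]]
wrist_force: [2.9, -1.3, 3.6]
gripper_width: 0.474
gripper_force: 30.0
```

```bash
python3 - <<'E'
from h import *
s=sense(); print(s["tcp_pos"],yaw(s["ee_rot"]),s["gripper_width"]*87,s["gripper_force"])
plan([(38,*(s["tcp_pos"][:2]*1000),150,-102.1,25),(38,501.2,-238,150,-98.4,42),(38,501.2,-238,88,-98.4,15)])
E
```

```text
[0.47296721 0.46910486 0.04745755] -102.01793699071585 41.205437303170534 29.987272003199905
[[38,0,0,-20.5,0,0,0],[38,0,0,-20.5,0,0,0.001],[38,0,0,-20.5,0,0,-0],[38,0,0,-20.5,0,0,0],[38,0,0,-20.5,0,0,0],[38,40.5,-10.5,-0,0,0,-0.004],[38,40,-10,-0,0,0,-0.004],[38,40.5,-10,-0,0,0,-0.003]]
[[38,40.5,-10,-0,0,0,-0.004],[38,40.5,-9.5,-0,0,0,-0.004],[38,40.5,-9.5,-0,0,0,-0.004],[38,40.5,-9.5,-0,0,0,-0.003],[38,40.5,-9.5,-0,0,0,-0.004],[38,41,-9,-0,0,0,-0.004],[38,40.5,-9,-0,0,0,-0.004],[38,40.5,-8.5,-0,0,0,-0.004]]
[[38,41,-9,-0,0,0,-0.003],[38,40.5,-8.5,-0,0,0,-0.004],[38,41,-8,-0,0,0,-0.004],[38,40.5,-8.5,-0,0,0,-0.004],[38,41,-8,-0,0,0,-0.003],[38,41,-7.5,-0,0,0,-0.004],[38,-0,-0,12.5,0,0,-0],[38,-0,-0,12.5,0,0,-0]]
[[38,-0,-0,12,0,0,-0],[38,-0,-0,12.5,0,0,-0],[38,-0,-0,12.5,0,0,-0]]
end [ 501. -238.   88.] -98.41 27
```

{"method": "arm_command", "body": {"motion": [[38,0,0,-20.5,0,0,0],[38,0,0,-20.5,0,0,0],[38,0,0,-20.5,0,0,0],[38,0,0,-20.5,0,0,0],[38,0,0,-20.5,0,0,0],[38,40.5,-10.5,0,0,0,-0.004],[38,40,-10,0,0,0,-0.004],[38,40.5,-10,0,0,0,-0.003]]}}

```text
time_s: 62.75
tcp_pos: [0.476, 0.3423, 0.1477]
ee_rot: [[-0.197, -0.98, -0.003], [-0.98, 0.197, -0.001], [0.002, 0.002, -1.0]]
wrist_force: [0.7, 0.4, -1.6]
gripper_width: 0.475
gripper_force: 30.0
```

{"method": "arm_command", "body": {"motion": [[38,40.5,-10,0,0,0,-0.004],[38,40.5,-9.5,0,0,0,-0.004],[38,40.5,-9.5,0,0,0,-0.004],[38,40.5,-9.5,0,0,0,-0.003],[38,40.5,-9.5,0,0,0,-0.004],[38,41,-9,0,0,0,-0.004],[38,40.5,-9,0,0,0,-0.004],[38,40.5,-8.5,0,0,0,-0.004]]}}

```text
time_s: 63.55
tcp_pos: [0.4894, 0.0099, 0.1482]
ee_rot: [[-0.167, -0.986, -0.002], [-0.986, 0.167, 0.0], [0.0, 0.002, -1.0]]
wrist_force: [0.5, 0.0, -2.3]
gripper_width: 0.472
gripper_force: 30.0
```

{"method": "arm_command", "body": {"motion": [[38,41,-9,0,0,0,-0.003],[38,40.5,-8.5,0,0,0,-0.004],[38,41,-8,0,0,0,-0.004],[38,40.5,-8.5,0,0,0,-0.004],[38,41,-8,0,0,0,-0.003],[38,40,-7.5,0,0,0,-0.004],[38,0,0,0,0,0,0],[38,0,0,0,0,0,0]]}}

```text
time_s: 64.35
tcp_pos: [0.4997, -0.2377, 0.1477]
ee_rot: [[-0.148, -0.989, -0.003], [-0.989, 0.148, 0.002], [-0.001, 0.003, -1.0]]
wrist_force: [-0.2, -0.8, -1.4]
gripper_width: 0.474
gripper_force: 30.0
```

{"method": "arm_command", "body": {"motion": [[38,0,0,12.5,0,0,0],[38,0,0,12.5,0,0,0],[38,0,0,12,0,0,0],[38,0,0,12.5,0,0,0],[38,0,0,10,0,0,0],[38,0,0,0,0,0,0],[38,0,0,0,0,0,0],[38,0,0,0,0,0,0]]}}

```text
time_s: 65.15
tcp_pos: [0.5015, -0.2376, 0.0901]
ee_rot: [[-0.145, -0.989, 0.001], [-0.989, 0.145, -0.0], [0.0, -0.001, -1.0]]
wrist_force: [0.2, 0.3, -0.6]
gripper_width: 0.474
gripper_force: 30.0
```

{"method": "arm_command", "body": {"motion": [[38,0,0,8,0,0,0],[38,0,0,8,0,0,0],[38,0,0,8,0,0,0],[38,0,0,6,0,0,0],[38,0,0,3,0,0,0],[38,0,0,0,0,0,0],[38,0,0,0,0,0,0]]}}

```text
time_s: 65.85
tcp_pos: [0.5012, -0.2375, 0.0566]
ee_rot: [[-0.145, -0.989, 0.0], [-0.989, 0.145, -0.0], [0.0, -0.0, -1.0]]
wrist_force: [-0.6, -0.3, -2.1]
gripper_width: 0.477
gripper_force: 30.0
```

{"method": "arm_command", "body": {"motion": [[38,0,0,1,0,0,0],[38,0,0,1,0,0,0],[38,0,0,0,0,0,0],[38,0,0,0,0,0,0]]}}

```text
time_s: 66.25
tcp_pos: [0.5015, -0.2375, 0.0554]
ee_rot: [[-0.145, -0.989, 0.001], [-0.989, 0.145, -0.0], [0.0, -0.001, -1.0]]
wrist_force: [-1.1, -0.2, 4.6]
gripper_width: 0.475
gripper_force: 30.0
```

Flat on the board at the expected height. Releasing, rising, and going to a view pose that covers all four.

{"method": "arm_command", "body": {"motion": [[87,0,0,-0.5,0,0,0],[87,0,0,0,0,0,0],[87,0,0,0,0,0,0],[87,0,0,0,0,0,0],[87,0,0,0,0,0,0],[87,0,0,-15,0,0,0],[87,0,0,-35,0,0,0],[87,0,0,-35,0,0,0]]}}

```text
time_s: 67.05
tcp_pos: [0.5006, -0.2373, 0.1402]
ee_rot: [[-0.145, -0.989, -0.002], [-0.989, 0.145, 0.0], [-0.0, 0.002, -1.0]]
wrist_force: [1.4, -0.9, -0.3]
gripper_width: 0.993
gripper_force: 0.0
```

{"method": "arm_command", "body": {"motion": [[87,-25,0,-35,0,0,0],[87,-25,0,-35,0,0,0],[87,-25,0,-35,0,0,0],[87,-25,0,-35,0,0,0],[87,0,0,0,0,0,0],[87,0,0,0,0,0,0],[87,0,0,0,0,0,0]]}}

```text
time_s: 67.75
tcp_pos: [0.5148, -0.1386, 0.2787]
ee_rot: [[-0.146, -0.989, -0.002], [-0.989, 0.146, 0.0], [-0.0, 0.002, -1.0]]
wrist_force: [0.8, 0.2, -0.7]
gripper_width: 1.0
gripper_force: 0.0
```

```bash
python3 - <<'E'
from h import *
im,m=shot("f1"); s=sense(); print(s["tcp_pos"])
PARTS[:]=[(-.035,.055,-.022,.022,0,.026)]
# compare: dark display square & post top; fit window (display) centre relative to post
g=im.max(2)
for (px,py) in ((539.3,-430.8),(548.3,-369.4),(557.3,-308.1),(566.3,-246.7)):
    b=np.radians(-8.35); ox=px-60*np.cos(b); oy=py-60*np.sin(b)
    # display dark square expected around logger x ~ +37, z=.026+.008
    P=proj([pose((ox,oy,-8.35),[[.037,0,.026]],.008)[0]],m)[0].astype(int)
    w=g[P[1]-25:P[1]+25,P[0]-25:P[0]+25]; k=(w<110).astype(np.uint8); n,L,st,ce=cv2.connectedComponentsWithStats(k)
    cand=[i for i in range(1,n) if 60<st[i,4]<900]
    for i in cand:
        X=back([ce[i]+[P[0]-25,P[1]-25]],.034,m)[0]*1000; d=X[:2]-[px,py]; print(py,"window minus post in board axes",(np.array([[np.cos(b),np.sin(b)],[-np.sin(b),np.cos(b)]])@d).round(1),st[i])
capture("top"); r=find_in("hood","top"); print("hood",r[:1],proj([[.668,.014,.09]],camera_model("top"))[:,::-1]); print([ (d["location"],round(d["p"],2)) for d in find_in("logger1","top")])
for p in ((500,-330),): print(proj([[.5,-.33,.04]],camera_model("top"))[:,::-1])
E
```

```text
bash:  2973 Segmentation fault         python3 - <<'E'
from h import *
im,m=shot("f1"); s=sense(); print(s["tcp_pos"])
PARTS[:]=[(-.035,.055,-.022,.022,0,.026)]
# compare: dark display square & post top; fit window (display) centre relative to post
g=im.max(2)
for (px,py) in ((539.3,-430.8),(548.3,-369.4),(557.3,-308.1),(566.3,-246.7)):
    b=np.radians(-8.35); ox=px-60*np.cos(b); oy=py-60*np.sin(b)
    # display dark square expected around logger x ~ +37, z=.026+.008
    P=proj([pose((ox,oy,-8.35),[[.037,0,.026]],.008)[0]],m)[0].astype(int)
    w=g[P[1]-25:P[1]+25,P[0]-25:P[0]+25]; k=(w<110).astype(np.uint8); n,L,st,ce=cv2.connectedComponentsWithStats(k)
    cand=[i for i in range(1,n) if 60<st[i,4]<900]
    for i in cand:
        X=back([ce[i]+[P[0]-25,P[1]-25]],.034,m)[0]*1000; d=X[:2]-[px,py]; print(py,"window minus post in board axes",(np.array([[np.cos(b),np.sin(b)],[-np.sin(b),np.cos(b)]])@d).round(1),st[i])
capture("top"); r=find_in("hood","top"); print("hood",r[:1],proj([[.668,.014,.09]],camera_model("top"))[:,::-1]); print([ (d["location"],round(d["p"],2)) for d in find_in("logger1","top")])
for p in ((500,-330),): print(proj([[.5,-.33,.04]],camera_model("top"))[:,::-1])
E
```

```bash
cat > an.py <<'E'
from h import *
import sys
im,m=pickle.load(open(sys.argv[1]+".pkl","rb")); g=np.ascontiguousarray(im.max(2)); b=np.radians(-8.35); B=np.array([[np.cos(b),np.sin(b)],[-np.sin(b),np.cos(b)]])
for px,py in ((539.3,-430.8),(548.3,-369.4),(557.3,-308.1),(566.3,-246.7)):
    ox,oy=px-60*np.cos(b),py-60*np.sin(b)
    P=proj([pose((ox,oy,-8.35),[[.037,0,.026]],.008)[0]],m)[0].astype(int); x0,y0=P-25
    if y0<0 or x0<0: print(py,"out of view",P); continue
    k=np.ascontiguousarray(g[y0:y0+50,x0:x0+50]<110).astype(np.uint8); n,L,st,ce=cv2.connectedComponentsWithStats(k)
    for i in range(1,n):
        if 60<st[i,4]<900 and st[i,2]<35 and st[i,3]<35:
            X=back([ce[i]+[x0,y0]],.034,m)[0]*1000; print(py,"window-post, board axes",(B@(X[:2]-[px,py])).round(1),st[i])
E
python3 an.py f1; echo; python3 an.py p3
```

```text
-430.8 out of view [243 -65]
-369.4 out of view [245  -1]
-308.1 window-post, board axes [-18.2  -1.2] [ 14  15  17  22 326]
-246.7 window-post, board axes [-18.3  -1.3] [ 15  15  17  19 291]

-430.8 window-post, board axes [-19.1  -0. ] [ 13  14  20  24 428]
-369.4 window-post, board axes [-15.6   1. ] [ 14  15  17  22 253]
-246.7 window-post, board axes [-6.1 -7. ] [  5  13  14  14 116]
```

```bash
python3 - <<'E'
from h import *
print(sense()["tcp_pos"]); im=capture("top"); t=camera_model("top"); print("hood",find_in("hood","top")[:1],"expect",proj([[.668,.014,.07]],t)[:,::-1].round())
print([([round(v) for v in d["location"]],round(d["p"],2)) for d in find_in("logger1","top")])
b=np.radians(-8.35)
print(proj([[ (px-50*np.cos(b))/1000,(py-50*np.sin(b))/1000,.03] for px,py in ((539.3,-430.8),(548.3,-369.4),(557.3,-308.1),(566.3,-246.7))],t)[:,::-1].round())
plan([(87,540,80,300,-92)])
E
```

```text
[ 0.51474036 -0.13879767  0.27842812]
hood [{'location': [184.3, 302.4], 'p': 0.74}] expect [[174. 299.]]
[([262, 397], 0.88), ([252, 387], 0.74), ([244, 368], 0.73), ([244, 192], 0.7), ([226, 154], 0.69), ([235, 354], 0.65), ([255, 370], 0.2)]
[[261. 399.]
 [253. 383.]
 [245. 367.]
 [237. 352.]]
[[87,-36.5,1,-3.5,0,0,-0.019],[87,-37,1,-3.5,0,0,-0.018],[87,-36.5,-0.5,-3.5,0,0,-0.019],[87,-37,-0.5,-3.5,0,0,-0.019],[87,-36.5,-1.5,-3.5,0,0,-0.018],[87,-37,-2.5,-3.5,0,0,-0.019]]
end [540.1  80.2 299.8] -92.0 6
```

```bash
python3 - <<'E'
from h import *
plan([(87,630,160,320,-92)])
E
```

```text
[[87,-34.5,-8,-4.5,0,0,-0.012],[87,-35,-8,-4.5,0,0,-0.013],[87,-34.5,-8.5,-4.5,0,0,-0.012],[87,-34.5,-9,-5,0,0,-0.013],[87,-34,-9.5,-4.5,0,0,-0.012],[87,-34.5,-10,-4.5,0,0,-0.013],[87,-34,-10.5,-4.5,0,0,-0.012],[87,-34,-10.5,-4.5,0,0,-0.013]]
[[87,-33.5,-11.5,-4.5,0,0,-0.012]]
end [630.2 159.9 319.8] -92.0 9
```

{"method": "arm_command", "body": {"motion": [[87,-34.5,-8,-4.5,0,0,-0.012],[87,-35,-8,-4.5,0,0,-0.013],[87,-34.5,-8.5,-4.5,0,0,-0.012],[87,-34.5,-9,-5,0,0,-0.013],[87,-34,-9.5,-4.5,0,0,-0.012],[87,-34.5,-10,-4.5,0,0,-0.013],[87,-34,-10.5,-4.5,0,0,-0.012],[87,-34,-10.5,-4.5,0,0,-0.013]]}}

```text
time_s: 68.75
tcp_pos: [0.6178, 0.1285, 0.3159]
ee_rot: [[-0.046, -0.999, -0.001], [-0.999, 0.046, -0.001], [0.001, 0.001, -1.0]]
wrist_force: [1.1, -0.9, 0.4]
gripper_width: 0.997
gripper_force: 0.0
```

{"method": "arm_command", "body": {"motion": [[87,-33.5,-11.5,-4.5,0,0,-0.012],[87,0,0,0,0,0,0],[87,0,0,0,0,0,0]]}}

```text
time_s: 69.05
tcp_pos: [0.6304, 0.1607, 0.3197]
ee_rot: [[-0.034, -0.999, -0.002], [-0.999, 0.034, -0.001], [0.001, 0.002, -1.0]]
wrist_force: [-0.3, -0.4, -0.2]
gripper_width: 0.998
gripper_force: 0.0
```

```bash
python3 - <<'E'
from h import *
im,m=shot("f2"); print(sense()["tcp_pos"])
for n in ("hood_grip","hood","slide_box1"): print(n,[(d["location"],round(d["p"],2)) for d in find_in(n,"wrist")][:3])
# bar: darkest blob near the expected place
P=proj([[.668,.014,.132],[.668,.014,.114]],m); print("expected bar (col,row)",P.round())
c,r=P[0].astype(int); x0,y0=c-45,max(r-40,0); g=im.max(2)[y0:y0+80,x0:x0+90]; k=np.ascontiguousarray(g<75).astype(np.uint8); n,L,st,ce=cv2.connectedComponentsWithStats(k)
for i in range(1,n):
    if st[i,4]>150: print(st[i]+[x0,y0,0,0,0],(ce[i]+[x0,y0]).round())
def X(pts): return proj(pose((668,14,-2.3),pts,.022),m).round()
print("bar outline expected",X([[sx*.03,sy*.01,z] for z in(.075,.11) for sx in(-1,1) for sy in(-1,1)]).tolist())
E
```

```text
[0.63013874 0.15994424 0.32005336]
hood_grip [([64.0, 244.2], 0.73)]
hood [([64.1, 248.4], 0.69)]
slide_box1 []
expected bar (col,row) [[243.  60.]
 [245.  64.]]
bar outline expected [[272.0, 58.0], [272.0, 77.0], [221.0, 58.0], [222.0, 77.0], [271.0, 50.0], [271.0, 71.0], [214.0, 50.0], [215.0, 70.0]]
```

The hood bar is exactly where a snapped-on hood should show it: found at (64,244), expected (64,245). All four loggers are clipped and the arm is clear, so I'm handing in.

```bash
python3 -c "
from station import *
print(finish_job())"
```

```text
the job is handed in; nothing more can be done
None
```

I handed the job in at about 69 s of robot time: both cartons are upright on the plate, the hood is snapped down over them, and all four loggers are clipped to posts of their own; `finish_job()` returned no verdict, so these results rest on my own camera and force checks.

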